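# Ready a bench bioreactor for its sampling run

## Robot

A 6-joint arm with a two-finger parallel gripper is mounted at the origin on the work surface. World frame = base frame: x ahead of the robot, y to its left, z up, the work surface at z = 0. Lengths are in m, angles in rad, forces in N, time in s.
With the tool pointing down it reaches from about 0.35 to 1 m from the base axis. Payload 7.1 kg.
Tool frame: the origin (TCP) lies between the finger pads; the fingertips stand 14 mm ahead of it and the grasp point (between the pads) lies 5 mm behind it (manip.finger_overhang is the distance from the TCP to the fingertips, in m); z points along the fingers, y is the line along which they close (so a half turn about z gives the same grasp; the last joint's range is limited). The gripper opens to 85 mm and grips with 20 to 120 N. Pads are 22 mm wide; open, the fingers measure 114 mm over their backs; the gripper's body (76 mm by 85 mm) begins 54 mm behind the grasp point. The pads swing forward as they close: fully open they stand 13 mm farther back than shut.
Start: joints at [-1.178, 0.423, 1.63, -0, 1.089, -0.019], TCP at [0.25, -0.573, 0.245] pointing down, gripper open.
Joint ranges: [-3, 3], [-0.9, 2.11], [0.09, 2.58], [-1.31, 4.45], [0.11, 2.69], [-2.54, 2.54]. Speed limits (rad/s): [2.39, 2.39, 3.01, 3.14, 3.14, 3.14].

## Interface

Orientations are given as a rotation vector (axis times angle).
In Python, from bench import manip, imaging, outline_of gives the robot as it stands. The module is installed in compiled form; this text tells all that it offers.
- The arm moves only by the tool apply_moves, never from a script. Its arguments are lists of equal length, an entry for each row: "xyz": the shift along the tool's x, y, z in mm, a list of three; "rot": the turn, a rotation vector about the tool's x, y, z in rad, a list of three; "gripper": the opening, from -1 (shut) to 1 (fully open). In form: {"xyz": [[x, y, z], ...], "rot": [[rx, ry, rz], ...], "gripper": [gripper, ...]}. A call has 1 to 12 rows; each row shifts and turns the commanded pose from where the row before left it, along the tool's axes as they then stand; what a row does not reach is not made up. A row lasts 1/8 s, in which the tool goes at most 62.5 mm and 10.7 degrees, less where a joint would pass 70% of its speed; a pose out of reach is approached as far as the arm can. A call is refused whole if a number of a shift passes 62.5 or a number of a turn 0.188, either way. A call with a gripper value outside its range is refused whole. The fingers move at their own pace and stop on an object; "newtons" is the grip in N (left out, the last holds). Time passes only in rows, so rows that do not move let the fingers close. It gives the time, the measured TCP pose, the force, the opening and the grip force at its end, in the units of the state.
- manip.observe(): the state, without advancing time (a new reading comes with each control period).
- imaging.capture(name): name is "side" or "top" or "wrist"; returns the picture (480x640x3 uint8, blue, green, red); there is no depth.
- imaging.calibration(name): a dict with "fx", "fy", "cx", "cy" (pixels), "R" (3x3) and "t" (3): a world point X has camera coordinates R X + t; the wrist camera has in their place "hand_eye" (4x4, takes a point from camera to tool coordinates, whose origin is the TCP and whose axes are the flange's). Camera axes: x right, y down, z forward; pixel columns grow to the right and rows downward; lengths in m; the calibration is good to about 2 mm. A picture is of the moment at which its call begins: read the wrist's pose just before it. calibration takes no time and is no camera call.
- manip.sign_off(): hands the job in; it is judged then, once.
Trained networks look in the newest picture that a camera, given by its name, has taken for a name from the list of things; names that differ only in an ending like _2 or _b are one class to them, and where a whole thing is asked for, a point or a joint stands for the part that bears it (a point fixed in the world has none). Each returns a list of dicts, best first, with "score" (0 to 1); they miss things now and then, are a little off and sometimes report something else, mostly with a low value. They report only what shows in the picture. A call takes as long as a camera call.
- outline_of(label, camera): "pixels" (480x640 bool, what is visible of it) and "extent" ([left, top, right, bottom] in pixels, round what is visible of it).
The state is a dict: "clock": time; "q": joint angles; "dq": joint speeds; "joint_efforts": joint torques, N m; "ee_pos": TCP position; "tcp_rot": TCP orientation; "contact_force": force on the tool from outside, world axes, zero at the start; "ft_torque": the same for the moment, N m; "width": finger opening in m; "grip_force": force on a finger pad.
Only numpy, scipy, OpenCV 4.12 (cv2) and the standard library are available. Lean on these libraries where they do the work, as an engineer would, in place of code of your own. Each camera call takes 0.05 s, during which the arm holds its last target. There are 200 camera calls.

## Task

Get the reactor ready for sampling: stand every orange-capped sample bottle upright in a cell of the carousel of its own, then turn the loaded carousel a quarter turn clockwise by its post to the next click. After that turn both brass port nuts on the reactor's lid clockwise with the fingers until their yellow pointers stand at the white lines, let go, and only then tighten both with the spanner, not the fingers, on to the red lines. Lay the spanner back flat on its rubber mat and leave the other things on the bench where they stand.

Things in the scene. Friction and masses are not known exactly. Their poses are not given: they have to be found in the camera images.
- bottle_1: Sample bottle, 130 g: clear glass body 52 mm across and 58 mm tall with a white band, and on it an orange cap 36 mm across from 60 to 85 mm height; easily held by the cap. Origin at the centre of its underside, z up. Two or three of the three bottles are present.
- bottle_2: Sample bottle, 130 g: clear glass body 52 mm across and 58 mm tall with a white band, and on it an orange cap 36 mm across from 60 to 85 mm height; easily held by the cap. Origin at the centre of its underside, z up. Two or three of the three bottles are present.
- bottle_3: Sample bottle, 130 g: clear glass body 52 mm across and 58 mm tall with a white band, and on it an orange cap 36 mm across from 60 to 85 mm height; easily held by the cap. Origin at the centre of its underside, z up. Two or three of the three bottles are present.
- cell_1 (a point): Centre of the floor of one of the three square blue cells on the carousel (62 mm inside, walls 4 mm thick and 16 mm high); it turns with the carousel. The floor is 42 mm above the bench; centre 80 mm from the carousel's axis.
- cell_2 (a point): Centre of the floor of one of the three square blue cells on the carousel (62 mm inside, walls 4 mm thick and 16 mm high); it turns with the carousel. The floor is 42 mm above the bench; centre 80 mm from the carousel's axis.
- cell_3 (a point): Centre of the floor of one of the three square blue cells on the carousel (62 mm inside, walls 4 mm thick and 16 mm high); it turns with the carousel. The floor is 42 mm above the bench; centre 80 mm from the carousel's axis.
- post_top (a point): Top centre of the carousel's turning post: upright black round post, 18 mm across, 75 mm tall from the disc (its top 117 mm above the bench), 100 mm from the carousel's axis. It turns with the carousel.
- carousel_axis (a point): Point on the carousel's fixed vertical axis at the top of its disc, 42 mm above the bench. The aluminium disc is 256 mm across.
- carousel_turn (a joint): Turn of the carousel in rad, growing clockwise seen from above. It clicks home at 0 (loading place, where it starts) and at pi/2 (sampling place): a spring detent draws it in from about 0.07 rad away and takes about 6 N at the post to leave; between, it turns freely. Stops at -0.3 and 2.4.
- reactor: Fixed reactor: white stir plate 180 x 180 x 40 mm, empty glass vessel, round steel lid 200 mm across, its top 162 mm above the bench. Origin under its centre. The port nuts stand on the lid at y = +65 (left) and -65 mm (right) of its frame. Also on the lid: two white stubs 25 mm high, 82 mm from the centre at +-29 deg from +x, and a red disc 8 mm high, 40 mm across, at the centre.
- nut_left: The left port nut: captive brass hexagon, vertical axis, 36 mm across flats, 41.6 mm across corners, 30 mm tall. Origin at the centre of its underside, 172 mm above the bench; its corners lie at 0, 60, 120.. deg from its x axis. A white stub 18 mm across rises 20 mm above it. A yellow pointer is on its -x side, over a fixed black dial with the lines.
- nut_right: The right port nut: captive brass hexagon, vertical axis, 36 mm across flats, 41.6 mm across corners, 30 mm tall. Origin at the centre of its underside, 172 mm above the bench; its corners lie at 0, 60, 120.. deg from its x axis. A white stub 18 mm across rises 20 mm above it. A yellow pointer is on its -x side, over a fixed black dial with the lines.
- turn_left (a joint): Turn of the left port nut in rad, growing clockwise seen from above (tightening); it stays where it is left (about 0.25 N m of friction). It starts between 0 and 0.5; at 1.3 the pointer stands at the white line (finger tight), at 2.0 at the red line (fully tightened).
- turn_right (a joint): Turn of the right port nut in rad, growing clockwise seen from above (tightening); it stays where it is left (about 0.25 N m of friction). It starts between 0 and 0.5; at 1.3 the pointer stands at the white line (finger tight), at 2.0 at the red line (fully tightened).
- spanner: Open-ended spanner, 200 g, 214 mm long, lying along its x axis with z up. Origin on its underside, at the place to grip it. Red plastic handle 20 mm wide and 24 mm thick from x = -80 to +20 mm; steel shank; steel head 16 mm thick (z 0 to 16 mm), 60 mm wide, open towards +x: jaws 40 mm apart from x = 84 to 120 mm, then flaring out to 134 mm.
- jaw (a point): Centre of the spanner's jaws, 106 mm from the spanner's origin along its x and 8 mm up: here the nut's axis lies when the nut is in the jaws.
- mat: Fixed black rubber mat for the spanner, 110 x 260 x 4 mm (x, y, z of its frame). Origin at the centre of its underside, on the bench.
- amber_bottle: Bystander: the amber bottle, loose on the bench; not to be disturbed. Origin at the centre of its underside. 64 mm across, 130 mm tall.
- beaker: Bystander: the beaker, loose on the bench; not to be disturbed. Origin at the centre of its underside. 72 mm across, 90 mm tall.
- clamp_ring: Bystander: the steel clamp ring, loose on the bench; not to be disturbed. Origin at the centre of its underside. 100 mm across, 14 mm high.
- tip_box: Bystander: the yellow tip box, loose on the bench; not to be disturbed. Origin at the centre of its underside. 80 x 120 x 50 mm.
- stopper: Bystander: the black stopper, loose on the bench; not to be disturbed. Origin at the centre of its underside. 44 mm across, 30 mm high.
- reagent_jar: Bystander: the white jar, loose on the bench; not to be disturbed. Origin at the centre of its underside. 70 mm across, 85 mm tall.

How it is judged:
By the outcome, as a careful person would: the job done as asked, in the order asked, and still so for the second after the job is handed in, with the robot touching nothing.
Of bottle_1, bottle_2, bottle_3 only 2 to 3 are there at a start; the rules pass over those that are not, and their reading is None.
At some moment in a run one of bottle_1, bottle_2, bottle_3, spanner may be knocked a few centimetres aside while the robot is not near it.
It also fails if it takes over 208 s, if anything falls off the work surface, if the arm or the gripper's body presses on something with over 40 N, if the wrist force passes 120 N, or if a joint passes its speed limit or range.

## Working session

There is one attempt and no reset: what is moved stays moved. The work goes in short steps, Python scripts to look and compute and a tool call to move; the robot and the scene stay as the last step left them, time stands still between calls to the robot, and variables do not carry over. Pictures are saved under pics/ and viewed, at most 14 in all, crops included, and the job is handed in when it is done.

Besides the shell and the picture viewer there is one more tool, called after "Request:" as name(argument=value, ...) on one line, values as JSON. apply_moves: Moves the arm, as the interface text tells. Its arguments: {"type":"object","properties":{"xyz":{"type":"array","items":{"type":"array","items":{"type":"number"}}},"rot":{"type":"array","items":{"type":"array","items":{"type":"number"}}},"gripper":{"type":"array","items":{"type":"number"}},"newtons":{"type":"number"}},"required":["xyz","rot","gripper"]}

```bash
mkdir -p pics; python3 - <<'E'
from bench import manip, imaging, outline_of
import cv2,numpy as np
s=manip.observe(); print(s)
a=imaging.capture("top"); b=imaging.capture("side")
cv2.imwrite("pics/top0.png",a); cv2.imwrite("pics/side0.png",b)
for n in("top","side","wrist"): print(n,imaging.calibration(n))
E
```

```text
{'clock': 0.0, 'q': array([-1.17800101e+00,  4.23897566e-01,  1.63069604e+00, -1.62606993e-05,
        1.08861488e+00, -1.90240261e-02]), 'dq': array([-0.0001624 , -0.00164138,  0.00018406,  0.00075131,  0.00227131,
        0.00030923]), 'joint_efforts': array([-1.89392311e-03, -5.57375765e+01, -2.81739736e+01, -1.38593555e-04,
        7.32836867e-03, -5.12626912e-06]), 'ee_pos': array([ 0.24997389, -0.57224797,  0.24450789]), 'tcp_rot': array([-3.07367377e+00, -6.42010331e-01,  4.93561833e-04]), 'contact_force': array([ 0.4526209 , -0.47240819, -0.42345912]), 'ft_torque': array([-0.06648729, -0.04800061, -0.01655078]), 'grip_force': 0.0, 'width': 0.08515055917045493}
top {'fx': 599.7604183493796, 'fy': 599.7604183493796, 'cx': 320.05849858935403, 'cy': 236.45728537756304, 'R': array([[ 0.00834745, -0.99992428, -0.0090423 ],
       [-0.97990531, -0.00637751, -0.19936124],
       [ 0.19928847,  0.01052476, -0.97988435]]), 't': array([0.04397696, 0.57229461, 1.46977977])}
side {'fx': 441.5746549850212, 'fy': 441.5746549850212, 'cx': 326.69598566282787, 'cy': 227.45391524855592, 'R': array([[-0.85346382, -0.52092011,  0.01554833],
       [-0.32511783,  0.50887449, -0.79708541],
       [ 0.40730567, -0.68533859, -0.60366639]]), 't': array([0.49223549, 0.2686058 , 1.08359438])}
wrist {'fx': 383.3722715330124, 'fy': 383.3722715330124, 'cx': 319.5276239903439, 'cy': 240.37510610066914, 'hand_eye': array([[-2.38702850e-04, -9.61174840e-01, -2.75939976e-01,
         7.09705808e-02],
       [ 9.99999955e-01, -2.79319527e-04,  1.07893257e-04,
         1.22247736e-03],
       [-1.80779708e-04, -2.75939938e-01,  9.61174863e-01,
        -1.29112069e-01],
       [ 0.00000000e+00,  0.00000000e+00,  0.00000000e+00,
         1.00000000e+00]])}
```

View pics/top0.png

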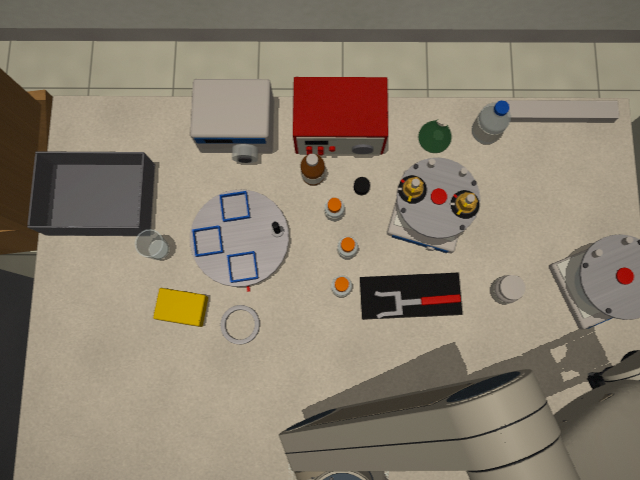

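View pics/side0.png

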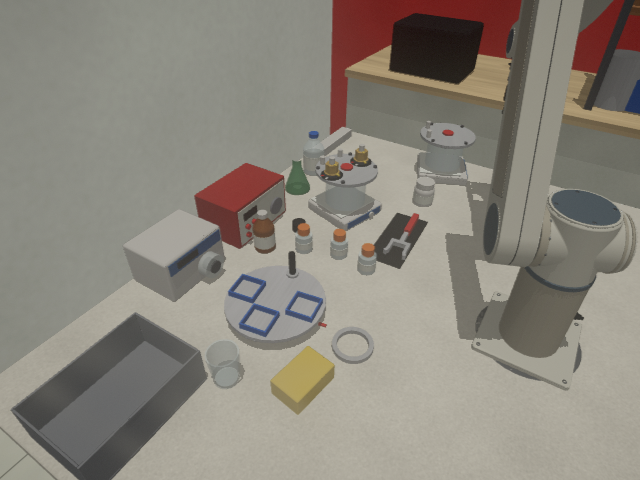

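The top view shows three capped bottles at (335,209), (347,247) and (342,286). The carousel is at (240,238) with its post at (277,229). The reactor is at (438,197) with nuts at (413,188) and (466,204), and the spanner lies on its mat at (411,297) with its jaws to the left. The side view agrees. Next I'll measure positions.

```bash
cat > h.py <<'E'
from bench import manip, imaging, outline_of
import cv2,numpy as np
from scipy.spatial.transform import Rotation as Ro
C={n:imaging.calibration(n) for n in("top","side","wrist")}
def pose():
    s=manip.observe(); T=np.eye(4); T[:3,:3]=Ro.from_rotvec(s["tcp_rot"]).as_matrix(); T[:3,3]=s["ee_pos"]; return T
def ext(cam,T=None):
    c=C[cam]
    if cam=="wrist":
        E=np.linalg.inv(T@c["hand_eye"]); return E[:3,:3],E[:3,3]
    return np.array(c["R"]),np.array(c["t"])
def proj(P,cam,T=None):
    R,t=ext(cam,T);c=C[cam];p=np.atleast_2d(P)@R.T+t
    return np.c_[p[:,0]/p[:,2]*c["fx"]+c["cx"],p[:,1]/p[:,2]*c["fy"]+c["cy"]]
def onplane(uv,z,cam,T=None):
    R,t=ext(cam,T);c=C[cam];uv=np.atleast_2d(uv)
    d=np.c_[(uv[:,0]-c["cx"])/c["fx"],(uv[:,1]-c["cy"])/c["fy"],np.ones(len(uv))]@R
    o=-R.T@t; return o+d*((z-o[2])/d[:,2])[:,None]
def cen(m):
    ys,xs=np.nonzero(m); return np.array([xs.mean(),ys.mean()])
E
python3 - <<'E'
from h import *
for cam in("top","side"):
    img=imaging.capture(cam)
    for l in ["bottle_1","post_top","reactor","nut_left","spanner","mat","amber_bottle","beaker","clamp_ring","tip_box","stopper","reagent_jar","cell_1"]:
        for o in outline_of(l,cam)[:4]:
            if o["score"]<.3: continue
            print(cam,l,round(o["score"],2),o["extent"],cen(o["pixels"]).round(1),o["pixels"].sum(),onplane(cen(o["pixels"]),0.04,cam).round(3)[0,:2])
    hsv=cv2.cvtColor(img,cv2.COLOR_BGR2HSV)
    for nm,lo,hi in(("orange",(5,150,120),(15,255,255)),("blue",(105,120,60),(125,255,200)),("yel",(24,140,120),(34,255,255)),("red",(0,180,120),(3,255,255))):
        n,_,st,ce=cv2.connectedComponentsWithStats(cv2.inRange(hsv,lo,hi))
        print(nm,[(ce[i].round(1).tolist(),int(st[i,4])) for i in range(1,n) if st[i,4]>8])
E
```

```text
top bottle_1 0.76 [340.1, 236.1, 355.5, 261.1] [347.3 247.7] 378 [ 0.547 -0.022]
top bottle_1 0.72 [334.8, 271.3, 351.2, 296.5] [341.1 286.1] 349 [ 0.448 -0.006]
top bottle_1 0.56 [324.5, 198.3, 345.1, 221.3] [334.4 208.9] 367 [0.649 0.012]
top bottle_1 0.3 [154.6, 285.9, 208.1, 326.3] [180.7 306.8] 1570 [0.392 0.398]
top post_top 0.93 [190.2, 191.4, 291.0, 284.2] [239.3 237.9] 7463 [0.57  0.257]
top reactor 0.73 [388.2, 157.7, 480.8, 250.4] [434.5 204. ] 6438 [ 0.664 -0.249]
top reactor 0.47 [453.6, 191.8, 479.6, 215.6] [466.3 202.7] 356 [ 0.668 -0.331]
top nut_left 0.9 [402.6, 174.8, 427.6, 203.3] [412.8 187.7] 342 [ 0.707 -0.193]
top nut_left 0.58 [193.7, 189.8, 290.2, 285.4] [239.5 237.7] 7633 [0.571 0.256]
top spanner 0.56 [374.3, 288.1, 461.8, 317.4] [415.2 301.4] 787 [ 0.41  -0.193]
top mat 0.83 [362.5, 272.6, 463.4, 321.7] [409.6 293.7] 3319 [ 0.43  -0.179]
top amber_bottle 0.97 [300.2, 155.6, 324.5, 185.6] [313.3 169.3] 583 [0.756 0.068]
top amber_bottle 0.59 [402.1, 174.3, 425.4, 200.4] [413.2 187.8] 348 [ 0.707 -0.194]
top beaker 0.92 [132.6, 231.5, 170.8, 262.3] [152.5 24
[... 2678 characters left out ...]
.0] [301.9 379.3] 2529 [0.387 0.413]
side tip_box 0.42 [355.4, 140.9, 367.2, 163.8] [361. 154.] 207 [ 0.756 -0.553]
side stopper 0.46 [291.9, 216.5, 307.2, 233.5] [296.2 223.3] 97 [ 0.711 -0.037]
side reagent_jar 0.93 [411.9, 177.6, 437.0, 209.3] [423.6 191.6] 553 [ 0.444 -0.426]
side reagent_jar 0.67 [253.0, 213.0, 275.4, 253.3] [263.2 233.3] 763 [0.766 0.059]
side cell_1 0.92 [221.5, 250.3, 327.5, 341.9] [274.7 303.1] 6356 [0.566 0.269]
side cell_1 0.57 [255.0, 211.9, 276.1, 256.0] [263.6 233.3] 754 [0.765 0.058]
orange [([303.1, 226.5], 55), ([340.4, 230.3], 18)]
blue [([634.5, 99.5], 279), ([313.4, 132.6], 27), ([248.0, 276.0], 9), ([262.2, 281.6], 9), ([273.3, 311.0], 16)]
yel []
red []
```

```bash
cat >> h.py <<'E'
import json
def psi_of(T): return np.arctan2(T[1,0],T[0,0])
def plan(wps,step=50.,rs=.17,T=None):
    """wps: (x,y,z,psi_deg|None,grip,[step]) in m; prints rounded rows from the present pose"""
    T=pose() if T is None else T; p=T[:3,3].copy(); a=psi_of(T); rows=[]
    tilt=np.degrees(np.arccos(np.clip(-T[2,2],-1,1)))
    for w in wps:
        q=np.array(w[:3],float); b=a if w[3] is None else a+(np.radians(w[3])-a+np.pi)%(2*np.pi)-np.pi
        st=w[5] if len(w)>5 else step
        n=max(1,int(np.ceil(np.linalg.norm(q-p)*1000/st)),int(np.ceil(abs(b-a)/rs)))
        p0,a0=p.copy(),a
        for i in range(n):
            d=(p0+(q-p0)*(i+1)/n)-p; c,s=np.cos(a),np.sin(a)
            M=np.array([[c,s,0],[s,-c,0],[0,0,-1]])
            r=np.round(M.T@d*1000,1); dr=np.round(-(a0+(b-a0)*(i+1)/n-a),3)
            p=p+M@r/1000; a=a-dr; rows.append((r.tolist(),[0,0,float(dr)],w[4]))
    print("rows",len(rows),"tilt",tilt.round(2))
    for k in range(0,len(rows),12):
        z=rows[k:k+12]; print("xyz",json.dumps([[float('%g'%v) for v in x[0]] for x in z]).replace(" ","")); print("rot",json.dumps([x[1] for x in z]).replace(" ",""),"g",[x[2] for x in z])
    return p,a
E
python3 - <<'E'
from h import *
for u in([334.0,203.9],[347.5,243.7],[341.3,283.6]): print("cap",onplane(u,.082,"top")[0].round(4))
cells=[onplane(u,.052,"top")[0] for u in([234.1,205.8],[206.7,240.2],[241.7,266.0])]
print("cells",np.round(cells,4),"axis guess",((cells[0]+cells[2])/2).round(4),onplane([239.4,237.9],.03,"top"))
print("post",onplane([276.5,225.5],.115,"top").round(4))
for u in([413,188],[466,203]): print("nut",onplane(u,.2,"top")[0].round(4))
for u in([409.3,198.1],[458.9,211.5]): print("ptr",onplane(u,.175,"top")[0].round(4))
print("reddisc",onplane([438.4,196],.17,"top")[0].round(4))
ax=(cells[0]+cells[2])/2
plan([(.35,-.3,.3,60,1),(.46,-.06,.27,90,1)])
E
```

```text
cap [0.6514 0.0134 0.082 ]
cap [ 0.549  -0.0208  0.082 ]
cap [ 0.4488 -0.0054  0.082 ]
cells [[0.6526 0.2714 0.052 ]
 [0.5615 0.3382 0.052 ]
 [0.4954 0.2463 0.052 ]] axis guess [0.574  0.2588 0.052 ] [[0.57242585 0.25791956 0.03      ]]
post [[0.5871 0.155  0.115 ]]
nut [ 0.6602 -0.1698  0.2   ]
nut [ 0.6247 -0.2921  0.2   ]
ptr [ 0.6425 -0.1642  0.175 ]
ptr [ 0.6104 -0.2806  0.175 ]
reddisc [ 0.6494 -0.2343  0.17  ]
rows 12 tilt 0.0
xyz [[33.4,-35.0,-9.1],[37.0,-31.3,-9.1],[40.1,-27.1,-9.1],[42.7,-22.8,-9.1],[44.8,-18.2,-9.2],[46.6,-13.3,-9.1],[43.8,-4.1,5.0],[44.0,-0.4,5.0],[43.9,3.6,5.0],[43.3,7.3,5.0],[42.6,11.1,5.0],[41.4,14.8,5.0]]
rot [[0,0,-0.106],[0,0,-0.106],[0,0,-0.106],[0,0,-0.106],[0,0,-0.106],[0,0,-0.105],[0,0,-0.087],[0,0,-0.088],[0,0,-0.087],[0,0,-0.087],[0,0,-0.088],[0,0,-0.087]] g [1, 1, 1, 1, 1, 1, 1, 1, 1, 1, 1, 1]
```

Request:
apply_moves(xyz=[[33.4,-35.0,-9.1],[37.0,-31.3,-9.1],[40.1,-27.1,-9.1],[42.7,-22.8,-9.1],[44.8,-18.2,-9.2],[46.6,-13.3,-9.1],[43.8,-4.1,5.0],[44.0,-0.4,5.0],[43.9,3.6,5.0],[43.3,7.3,5.0],[42.6,11.1,5.0],[41.4,14.8,5.0]], rot=[[0,0,-0.106],[0,0,-0.106],[0,0,-0.106],[0,0,-0.106],[0,0,-0.106],[0,0,-0.105],[0,0,-0.087],[0,0,-0.088],[0,0,-0.087],[0,0,-0.087],[0,0,-0.088],[0,0,-0.087]], gripper=[1,1,1,1,1,1,1,1,1,1,1,1], newtons=40)

```text
clock: 3.0
ee_pos: [0.4605, -0.0586, 0.2701]
tcp_rot: [2.218, 2.224, 0.001]
contact_force: [0.5, -0.6, -0.3]
width: 0.0854
grip_force: 0.0
```

```bash
python3 - <<'E'
from h import *
T=pose(); print(T[:3,3].round(4),np.degrees(psi_of(T)).round(2))
img=imaging.capture("wrist"); cv2.imwrite("pics/w1.png",img)
hsv=cv2.cvtColor(img,cv2.COLOR_BGR2HSV)
n,_,st,ce=cv2.connectedComponentsWithStats(cv2.inRange(hsv,(5,150,120),(15,255,255)))
for i in range(1,n):
    if st[i,4]>60: print(ce[i].round(1),st[i],onplane(ce[i],.08,"wrist",T)[0].round(4))
plan([(.449,-.0055,.13,90,.6),(.449,-.0055,.074,90,.6,30),(.449,-.0055,.074,90,-1),(.449,-.0055,.074,90,-1),(.449,-.0055,.074,90,-1)])
E
```

```text
[ 0.4605 -0.0586  0.2701] 90.17
[558.  127.5] [ 536  105   46   46 1637] [0.6524 0.0132 0.08  ]
[302.1 151.7] [ 281  130   44   44 1515] [ 0.4477 -0.0062  0.08  ]
[425.  170.8] [ 404  149   43   45 1493] [ 0.5488 -0.0212  0.08  ]
rows 8 tilt 0.14
xyz [[16.6,-4.2,46.6],[16.7,-4.3,46.5],[16.6,-4.2,46.6],[0.0,-0.0,28.0],[0.0,-0.0,28.0],[0.0,-0.0,-0.0],[0.0,-0.0,-0.0],[0.0,-0.0,-0.0]]
rot [[0,0,0.002],[0,0,0.003],[0,0,0.002],[0,0,0.0],[0,0,0.0],[0,0,0.0],[0,0,0.0],[0,0,0.0]] g [0.6, 0.6, 0.6, 0.6, 0.6, -1, -1, -1]
```

Request:
apply_moves(xyz=[[16.7,-5.2,46.6],[16.7,-5.2,46.5],[16.6,-5.2,46.6],[0,0,28],[0,0,28],[0,0,0],[0,0,0],[0,0,0],[0,0,-10],[0,0,-45],[0,0,-50],[0,0,-50]], rot=[[0,0,0.002],[0,0,0.002],[0,0,0],[0,0,0],[0,0,0],[0,0,0],[0,0,0],[0,0,0],[0,0,0],[0,0,0],[0,0,0],[0,0,0]], gripper=[0.6,0.6,0.6,0.6,0.6,-1,-1,-1,-1,-1,-1,-1])

```text
clock: 4.55
ee_pos: [0.4441, -0.01, 0.232]
tcp_rot: [2.225, 2.216, 0.001]
contact_force: [1.1, 0.8, -1.2]
width: 0.0349
grip_force: 40.7
```

```bash
python3 - <<'E'
from h import *
s=manip.observe(); print(s["ee_pos"],s["width"],s["grip_force"],s["contact_force"])
plan([(.46,.16,.24,95,-1)])
E
```

```text
[ 0.44411929 -0.00999074  0.23199335] 0.03489061925626445 40.661213994026184 [ 1.06182166  0.78699735 -1.24122326]
rows 4 tilt 0.06
xyz [[42.5,3.8,-2.0],[42.4,4.8,-2.0],[42.3,5.7,-2.0],[42.2,6.7,-2.0]]
rot [[0,0,-0.023],[0,0,-0.023],[0,0,-0.022],[0,0,-0.023]] g [-1, -1, -1, -1]
```

Request:
apply_moves(xyz=[[42.5,3.8,-2.0],[42.4,4.8,-2.0],[42.3,5.7,-2.0],[42.2,6.7,-2.0],[0,0,0]], rot=[[0,0,-0.023],[0,0,-0.023],[0,0,-0.022],[0,0,-0.023],[0,0,0]], gripper=[-1,-1,-1,-1,-1])

```text
clock: 5.18
ee_pos: [0.4606, 0.1623, 0.2387]
tcp_rot: [2.118, 2.319, 0.003]
contact_force: [0.2, -0.6, -0.9]
width: 0.0352
grip_force: 40.8
```

```bash
python3 - <<'E'
from h import *
T=pose(); print(T[:3,3].round(4),np.degrees(psi_of(T)).round(2))
img=imaging.capture("wrist"); cv2.imwrite("pics/w2.png",img)
hsv=cv2.cvtColor(img,cv2.COLOR_BGR2HSV)
m=cv2.inRange(hsv,(105,120,60),(125,255,220))
n,l,st,ce=cv2.connectedComponentsWithStats(m)
for i in range(1,n):
    if st[i,4]>200:
        hull=cv2.convexHull(np.argwhere(l==i)[:,::-1].astype(np.float32))
        w=onplane(hull[:,0],.058,"wrist",T)[:,:2].astype(np.float32)
        (c,sz,an)=cv2.minAreaRect(w*1000); print("cell",st[i,:5],np.round(c,1),np.round(sz,1),round(an,1))
n,_,st,ce=cv2.connectedComponentsWithStats(cv2.inRange(hsv,(5,150,120),(15,255,255)))
for i in range(1,n):
    if st[i,4]>60: print("or",ce[i].round(1),st[i])
print(proj([[*T[:2,3],T[2,3]+.008]],"wrist",T))
E
```

```text
[0.4606 0.1623 0.2387] 95.18
cell [ 424    0  104   53 1901] [561.2 316.2] [73.4 34.1] 9.2
cell [ 520   48  113  104 4305] [647.8 269.6] [77.8 69.8] 9.3
cell [ 322   65   94  102 2372] [493.5 244.3] [70.  69.8] 9.3
or [319.2 326.2] [ 270  281  100   90 6967]
or [505.1 416.8] [497 406  19  20 191]
[[315.97051429 333.8294894 ]]
```

View pics/w2.png

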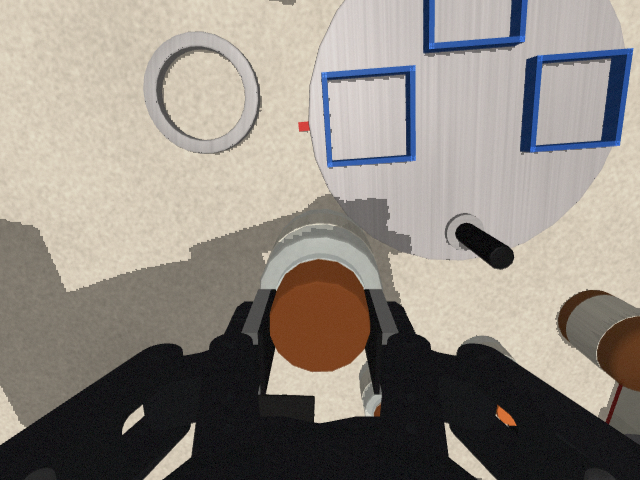

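The wrist view shows the held bottle upright at (319,326). The near cell is square at (368,115), the other cells are at (475,20) and (575,100), and the post stands at (480,245). The cell sizes and radii agree with the given values.

```bash
python3 - <<'E'
from h import *
plan([(.494,.242,.19,99,-1),(.494,.242,.121,99,-1,35),(.494,.242,.121,99,-1),(.494,.242,.121,99,.3),(.494,.242,.121,99,.3),(.494,.242,.22,99,.3,50)])
E
```

```text
rows 10 tilt 0.06
xyz [[25.9,13.7,16.1],[25.6,14.2,16.1],[25.2,14.8,16.1],[0.0,0.0,34.5],[0.0,0.0,34.5],[0.0,0.0,-0.0],[0.0,0.0,-0.0],[0.0,0.0,-0.0],[0.0,0.0,-49.5],[0.0,0.0,-49.5]]
rot [[0,0,-0.023],[0,0,-0.022],[0,0,-0.023],[0,0,0.0],[0,0,0.0],[0,0,0.0],[0,0,0.0],[0,0,0.0],[0,0,0.0],[0,0,0.0]] g [-1, -1, -1, -1, -1, -1, 0.3, 0.3, 0.3, 0.3]
```

Request:
apply_moves(xyz=[[25.9,13.7,16.1],[25.6,14.2,16.1],[25.2,14.8,16.1],[0,0,34.5],[0,0,34.5],[0,0,0]], rot=[[0,0,-0.023],[0,0,-0.022],[0,0,-0.023],[0,0,0],[0,0,0],[0,0,0]], gripper=[-1,-1,-1,-1,-1,-1])

```text
clock: 5.98
ee_pos: [0.4938, 0.2395, 0.119]
tcp_rot: [-2.044, -2.385, 0.004]
contact_force: [-0.3, 0.1, -1.8]
width: 0.0349
grip_force: 40.6
```

Request:
apply_moves(xyz=[[0,0,0],[0,0,0],[0,0,0],[0,0,-49.5],[0,0,-49.5]], rot=[[0,0,0],[0,0,0],[0,0,0],[0,0,0],[0,0,0]], gripper=[0.3,0.3,0.3,0.3,0.3])

```text
clock: 6.6
ee_pos: [0.4939, 0.2408, 0.2202]
tcp_rot: [-2.042, -2.386, 0.002]
contact_force: [0.6, -0.1, -0.6]
width: 0.0554
grip_force: 0.0
```

```bash
cat >> h.py <<'E'
def caps(cam="top",z=.082):
    T=pose(); img=imaging.capture(cam); hsv=cv2.cvtColor(img,cv2.COLOR_BGR2HSV)
    n,_,st,ce=cv2.connectedComponentsWithStats(cv2.inRange(hsv,(5,150,120),(15,255,255)))
    for i in range(1,n):
        if st[i,4]>40: print(cam,"cap",ce[i].round(1),st[i,4],"bench",onplane(ce[i],.082,cam,T)[0].round(4),"cell",onplane(ce[i],.124,cam,T)[0].round(4))
    return img
E
python3 - <<'E'
from h import *
T=pose(); print(T[:3,3].round(4))
caps(); caps("wrist")
plan([(.54,.0,.2,90,.6),(.549,-.021,.15,90,.6),(.549,-.021,.074,90,.6,38),(.549,-.021,.074,90,-1),(.549,-.021,.074,90,-1),(.549,-.021,.074,90,-1),(.549,-.021,.074,90,-1),(.549,-.021,.23,90,-1)])
E
```

```text
[0.4939 0.2408 0.2202]
top cap [334.1 204. ] 143 bench [0.6512 0.0132 0.082 ] cell [0.6403 0.0137 0.124 ]
top cap [347.5 243.8] 155 bench [ 0.5488 -0.0208  0.082 ] cell [ 0.5408 -0.0193  0.124 ]
wrist cap [312.6 240.2] 1893 bench [0.496  0.2329 0.082 ] cell [0.4946 0.2447 0.124 ]
rows 18 tilt 0.58
xyz [[-49.2,0.9,5.0],[-49.2,2.5,4.9],[-49.0,4.0,5.0],[-48.9,5.5,4.9],[-48.7,7.0,5.0],[-10.5,4.5,25.0],[-10.5,4.5,25.0],[-0.0,0.0,25.3],[-0.0,0.0,25.4],[-0.0,0.0,25.3],[-0.0,0.0,0.0],[-0.0,0.0,0.0]]
rot [[0,0,0.031],[0,0,0.031],[0,0,0.031],[0,0,0.031],[0,0,0.031],[0,0,0.0],[0,0,0.0],[0,0,0.0],[0,0,0.0],[0,0,0.0],[0,0,0.0],[0,0,0.0]] g [0.6, 0.6, 0.6, 0.6, 0.6, 0.6, 0.6, 0.6, 0.6, 0.6, -1, -1]
xyz [[-0.0,0.0,0.0],[-0.0,0.0,0.0],[-0.0,0.0,-39.0],[-0.0,0.0,-39.0],[-0.0,0.0,-39.0],[-0.0,0.0,-39.0]]
rot [[0,0,0.0],[0,0,0.0],[0,0,0.0],[0,0,0.0],[0,0,0.0],[0,0,0.0]] g [-1, -1, -1, -1, -1, -1]
```

Request:
apply_moves(xyz=[[-49.2,0.9,5.0],[-49.2,2.5,4.9],[-49.0,4.0,5.0],[-48.9,5.5,4.9],[-48.7,7.0,5.0],[-10.5,4.5,25.0],[-10.5,4.5,25.0],[0,0,25.3],[0,0,25.4],[0,0,25.3],[0,0,0],[0,0,0]], rot=[[0,0,0.031],[0,0,0.031],[0,0,0.031],[0,0,0.031],[0,0,0.031],[0,0,0],[0,0,0],[0,0,0],[0,0,0],[0,0,0],[0,0,0],[0,0,0]], gripper=[0.6,0.6,0.6,0.6,0.6,0.6,0.6,0.6,0.6,0.6,-1,-1])

```text
clock: 8.2
ee_pos: [0.5462, -0.0224, 0.0687]
tcp_rot: [2.221, 2.221, 0.0]
contact_force: [0.4, -0.3, -1.1]
width: 0.0487
grip_force: 41.4
```

Request:
apply_moves(xyz=[[0,0,0],[0,0,0],[0,0,-39],[0,0,-39],[0,0,-39],[0,0,-39],[0,0,0]], rot=[[0,0,0],[0,0,0],[0,0,0],[0,0,0],[0,0,0],[0,0,0],[0,0,0]], gripper=[-1,-1,-1,-1,-1,-1,-1])

```text
clock: 9.07
ee_pos: [0.5479, -0.0225, 0.2278]
tcp_rot: [2.218, 2.218, 0.007]
contact_force: [0.3, 0.0, -1.6]
width: 0.0487
grip_force: 42.0
```

```bash
python3 - <<'E'
from h import *
T=pose(); print(T[:3,3].round(4),np.degrees(psi_of(T)).round(2),manip.observe()["width"])
img=caps("wrist")
d=.157
print(proj([[*T[:2,3],T[2,3]+.008]],"wrist",T))
x,y=.5599,.335
plan([(x,.1,.24,95,-1),(x,y,.24,99,-1),(x,y,.12,99,-1,40),(x,y,.12,99,-1),(x,y,.12,99,.3),(x,y,.12,99,.3),(x,y,.12,99,.3),(x,y,.22,99,.3)])
E
```

```text
[ 0.5479 -0.0225  0.2278] 90.0 0.048747665230389085
wrist cap [459.1 178.7] 2020 bench [0.6501 0.0134 0.082 ] cell [0.6346 0.0185 0.124 ]
wrist cap [315.6 345.9] 7808 bench [ 0.5471 -0.1212  0.082 ] cell [ 0.5473 -0.0955  0.124 ]
[[315.86353207 334.16854509]]
rows 18 tilt 0.2
xyz [[40.8,4.4,-4.7],[40.6,5.6,-4.8],[40.5,6.8,-4.7],[46.8,4.1,-0.0],[46.8,4.7,-0.0],[46.7,5.4,-0.0],[46.6,6.1,-0.0],[46.5,6.7,-0.0],[0.0,-0.0,40.0],[0.0,-0.0,40.0],[0.0,-0.0,40.0],[0.0,-0.0,-0.0]]
rot [[0,0,-0.029],[0,0,-0.029],[0,0,-0.029],[0,0,-0.014],[0,0,-0.014],[0,0,-0.014],[0,0,-0.014],[0,0,-0.014],[0,0,-0.0],[0,0,-0.0],[0,0,-0.0],[0,0,-0.0]] g [-1, -1, -1, -1, -1, -1, -1, -1, -1, -1, -1, -1]
xyz [[0.0,-0.0,-0.0],[0.0,-0.0,-0.0],[0.0,-0.0,-0.0],[0.0,-0.0,-33.3],[0.0,-0.0,-33.4],[0.0,-0.0,-33.3]]
rot [[0,0,-0.0],[0,0,-0.0],[0,0,-0.0],[0,0,-0.0],[0,0,-0.0],[0,0,-0.0]] g [0.3, 0.3, 0.3, 0.3, 0.3, 0.3]
```

```bash
python3 - <<'E'
from h import *
w=imaging.capture("wrist"); s=imaging.capture("side"); T=pose()
u=proj(T[:3,3],"side")[0].astype(int); c=s[max(0,u[1]-40):u[1]+60,u[0]-60:u[0]+60]
c=cv2.resize(c,(384,320)); cv2.imwrite("pics/c1.png",np.hstack([c,cv2.resize(w[200:480,130:510],(416,320))]))
E
```

```text
(no output)
```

View pics/c1.png

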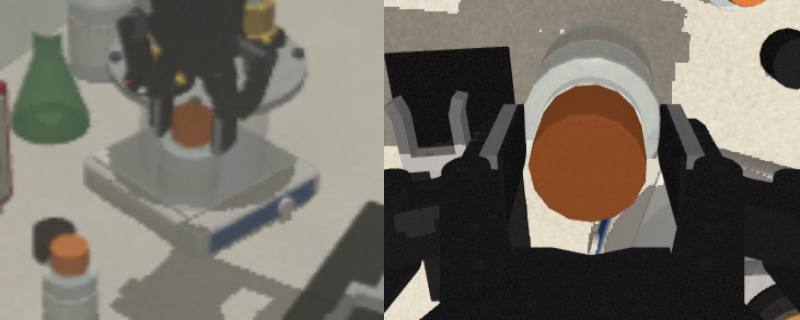

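The left crop shows the bottle hanging upright, and the right one shows the cap centred between the fingers. The pads hold the glass just below the cap, so I'll lower it about 8 mm further.

Request:
apply_moves(xyz=[[40.8,4.4,-4.7],[40.6,5.6,-4.8],[40.5,6.8,-4.7],[46.8,4.1,0],[46.8,4.7,0],[46.7,5.4,0],[46.6,6.1,0],[46.5,6.7,0],[0,0,0],[0,0,42],[0,0,42],[0,0,42]], rot=[[0,0,-0.029],[0,0,-0.029],[0,0,-0.029],[0,0,-0.014],[0,0,-0.014],[0,0,-0.014],[0,0,-0.014],[0,0,-0.014],[0,0,0],[0,0,0],[0,0,0],[0,0,0]], gripper=[-1,-1,-1,-1,-1,-1,-1,-1,-1,-1,-1,-1])

```text
clock: 10.72
ee_pos: [0.5584, 0.3335, 0.1098]
tcp_rot: [-2.041, -2.388, 0.004]
contact_force: [1.1, 0.8, -1.3]
width: 0.0486
grip_force: 42.0
```

Request:
apply_moves(xyz=[[0,0,0]], rot=[[0,0,0]], gripper=[-1])

```text
clock: 10.85
ee_pos: [0.557, 0.3327, 0.1084]
tcp_rot: [-2.04, -2.386, 0.012]
contact_force: [0.3, 0.1, -0.5]
width: 0.049
grip_force: 78.2
```

Request:
apply_moves(xyz=[[0,0,0],[0,0,0],[0,0,-2],[0,0,-40],[0,0,-45],[0,0,-45]], rot=[[0,0,0],[0,0,0],[0,0,0],[0,0,0],[0,0,0],[0,0,0]], gripper=[0.55,0.55,0.55,0.55,0.55,0.55])

```text
clock: 11.6
ee_pos: [0.5592, 0.335, 0.2467]
tcp_rot: [2.04, 2.389, 0.001]
contact_force: [0.7, 0.3, 0.1]
width: 0.0663
grip_force: 0.0
```

```bash
python3 - <<'E'
from h import *
T=pose(); print(T[:3,3].round(4))
w=caps("wrist"); cv2.imwrite("pics/w3.png",cv2.resize(w,None,fx=.8,fy=.8)); caps()
z=.079;x,y=.651,.013
plan([(.62,.09,.22,70,.6),(x,y,.19,40,.6),(x,y,z,40,.6,40),(x,y,z,40,-1),(x,y,z,40,-1),(x,y,z,40,-1),(x,y,.24,40,-1)])
E
```

```text
[0.5592 0.335  0.2467]
wrist cap [310.4 225.6] 733 bench [0.554 0.331 0.082] cell [0.5533 0.3414 0.124 ]
top cap [334.1 204. ] 143 bench [0.6512 0.0132 0.082 ] cell [0.6403 0.0137 0.124 ]
top cap [236.3 257.6] 49 bench [0.5118 0.2562 0.082 ] cell [0.5049 0.2498 0.124 ]
rows 20 tilt 0.64
xyz [[-42.1,3.1,5.2],[-41.7,6.7,5.3],[-41.0,10.1,5.2],[-40.0,13.6,5.3],[-38.7,16.8,5.2],[-37.1,20.1,5.3],[-15.5,13.9,7.5],[-13.5,15.7,7.5],[-11.3,17.4,7.5],[-9.0,18.8,7.5],[0.0,-0.0,37.0],[0.0,-0.0,37.0]]
rot [[0,0,0.084],[0,0,0.085],[0,0,0.084],[0,0,0.084],[0,0,0.085],[0,0,0.084],[0,0,0.131],[0,0,0.131],[0,0,0.131],[0,0,0.131],[0,0,-0.0],[0,0,-0.0]] g [0.6, 0.6, 0.6, 0.6, 0.6, 0.6, 0.6, 0.6, 0.6, 0.6, 0.6, 0.6]
xyz [[0.0,-0.1,37.0],[0.0,0.0,-0.0],[0.0,0.0,-0.0],[0.0,0.0,-0.0],[0.0,0.0,-40.3],[0.0,0.0,-40.2],[0.0,0.0,-40.3],[0.0,0.0,-40.2]]
rot [[0,0,-0.0],[0,0,-0.0],[0,0,-0.0],[0,0,-0.0],[0,0,-0.0],[0,0,-0.0],[0,0,-0.0],[0,0,-0.0]] g [0.6, -1, -1, -1, -1, -1, -1, -1]
```

View pics/w3.png

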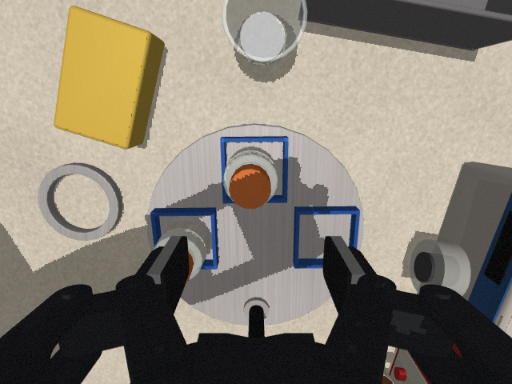

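The bottle sits inside the far cell at (255,180), the first bottle is in its cell at (185,245), and the third cell at (327,237) is empty. On to the third bottle.

Request:
apply_moves(xyz=[[-42.1,3.1,5.2],[-41.7,6.7,5.3],[-41.0,10.1,5.2],[-40.0,13.6,5.3],[-38.7,16.8,5.2],[-37.1,20.1,5.3],[-15.5,13.9,7.5],[-13.5,15.7,7.5],[-11.3,17.4,7.5],[-9.0,18.8,7.5],[0,0,37],[0,0,37]], rot=[[0,0,0.084],[0,0,0.085],[0,0,0.084],[0,0,0.084],[0,0,0.085],[0,0,0.084],[0,0,0.131],[0,0,0.131],[0,0,0.131],[0,0,0.131],[0,0,0],[0,0,0]], gripper=[0.6,0.6,0.6,0.6,0.6,0.6,0.6,0.6,0.6,0.6,0.6,0.6])

```text
clock: 13.2
ee_pos: [0.6485, 0.0109, 0.1085]
tcp_rot: [2.952, 1.073, 0.002]
contact_force: [0.4, 0.4, -0.4]
width: 0.0684
grip_force: 0.0
```

Request:
apply_moves(xyz=[[0,0,25],[0,0,0]], rot=[[0,0,0],[0,0,0]], gripper=[0.6,0.6])

```text
clock: 13.45
ee_pos: [0.6465, 0.0113, 0.0819]
tcp_rot: [-2.951, -1.074, 0.006]
contact_force: [0.3, -0.1, 0.8]
width: 0.0678
grip_force: 0.0
```

Request:
apply_moves(xyz=[[4.5,1.6,4],[0,0,0],[0,0,0],[0,0,0],[0,0,-20],[0,0,-45],[0,0,-45],[0,0,-45],[0,0,0]], rot=[[0,0,0],[0,0,0],[0,0,0],[0,0,0],[0,0,0],[0,0,0],[0,0,0],[0,0,0],[0,0,0]], gripper=[0.6,-1,-1,-1,-1,-1,-1,-1,-1])

```text
clock: 14.58
ee_pos: [0.6551, 0.0129, 0.2405]
tcp_rot: [2.949, 1.073, 0.013]
contact_force: [0.2, -0.1, -2.6]
width: 0.0342
grip_force: 40.3
```

```bash
python3 - <<'E'
from h import *
T=pose(); print(T[:3,3].round(4),np.degrees(psi_of(T)).round(2))
x,y=.6515,.2700
plan([(.64,.13,.24,70,-1),(x,y,.22,99,-1),(x,y,.22,99,-1),(x,y,.125,99,-1,32),(x,y,.125,99,-1)])
E
```

```text
[0.6551 0.0129 0.2405] 39.98
rows 12 tilt 0.51
xyz [[15.9,-24.9,0.1],[19.0,-22.5,0.2],[21.9,-19.9,0.1],[24.2,-16.9,0.1],[45.2,-12.4,6.7],[46.6,-4.5,6.7],[46.7,3.2,6.6],[-0.0,0.0,0.0],[-0.0,0.0,31.7],[-0.0,0.0,31.7],[-0.0,0.0,31.6],[-0.0,0.0,0.0]]
rot [[0,0,-0.131],[0,0,-0.131],[0,0,-0.131],[0,0,-0.131],[0,0,-0.169],[0,0,-0.168],[0,0,-0.169],[0,0,-0.0],[0,0,-0.0],[0,0,-0.0],[0,0,-0.0],[0,0,-0.0]] g [-1, -1, -1, -1, -1, -1, -1, -1, -1, -1, -1, -1]
```

Request:
apply_moves(xyz=[[15.9,-24.9,0.1],[19.0,-22.5,0.2],[21.9,-19.9,0.1],[24.2,-16.9,0.1],[45.2,-12.4,6.7],[46.6,-4.5,6.7],[46.7,3.2,6.6],[0,0,0],[0,0,30],[0,0,30],[0,0,20],[0,0,0]], rot=[[0,0,-0.131],[0,0,-0.131],[0,0,-0.131],[0,0,-0.131],[0,0,-0.169],[0,0,-0.168],[0,0,-0.169],[0,0,0],[0,0,0],[0,0,0],[0,0,0],[0,0,0]], gripper=[-1,-1,-1,-1,-1,-1,-1,-1,-1,-1,-1,-1])

```text
clock: 16.08
ee_pos: [0.6491, 0.2693, 0.1332]
tcp_rot: [-2.042, -2.387, 0.001]
contact_force: [1.7, 1.4, -2.1]
width: 0.0344
grip_force: 42.6
```

```bash
python3 - <<'E'
from h import *
T=pose(); print(T[:3,3].round(4),np.degrees(psi_of(T)).round(2))
w=caps("wrist"); cv2.imwrite("pics/w4.png",cv2.resize(w,None,fx=.8,fy=.8))
T=pose();print(T[:3,3].round(4), proj([[*T[:2,3],T[2,3]+.006]],"wrist",T))
E
```

```text
[0.6491 0.2693 0.1332] 98.92
wrist cap [80.  95.2] 9275 bench [0.5328 0.336  0.082 ] cell [0.5577 0.3364 0.124 ]
wrist cap [320.1 337.4] 6329 bench [0.6562 0.2339 0.082 ] cell [0.6524 0.2581 0.124 ]
[0.6493 0.2694 0.1341] [[316.13678442 330.7919535 ]]
```

View pics/w4.png

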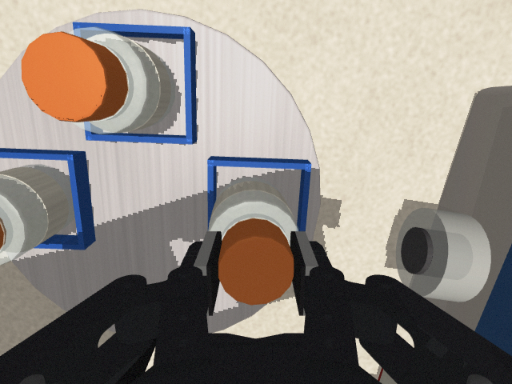

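The third bottle is over its cell at (259,200), centred between the walls. I'll lower it and release.

Request:
apply_moves(xyz=[[1,1,6],[0,0,6],[0,0,0],[0,0,0],[0,0,0],[0,0,-3],[0,0,-35],[0,0,-45],[0,0,-30],[0,0,0]], rot=[[0,0,0],[0,0,0],[0,0,0],[0,0,0],[0,0,0],[0,0,0],[0,0,0],[0,0,0],[0,0,0],[0,0,0]], gripper=[-1,-1,-1,0.3,0.3,0.3,0.3,0.3,0.3,0.3])

```text
clock: 17.38
ee_pos: [0.6515, 0.2719, 0.2388]
tcp_rot: [2.039, 2.387, 0.008]
contact_force: [0.1, -0.3, -0.3]
width: 0.0553
grip_force: 0.0
```

```bash
python3 - <<'E'
from h import *
s=manip.observe();T=pose(); print(T[:3,3].round(4),np.degrees(psi_of(T)).round(2),s["clock"])
w=caps("wrist"); caps("top"); t=imaging.capture("side"); cv2.imwrite("pics/s5.png",cv2.resize(t[230:360,200:360],(640,520)))
plan([(.60,.13,.22,60,.0),(.589,.159,.18,10,.0)])
E
```

```text
[0.6515 0.2719 0.2388] 99.0 17.375
wrist cap [172.  115.6] 2807 bench [0.538  0.3342 0.082 ] cell [0.5531 0.335  0.124 ]
wrist cap [ 74.6 246.7] 2179 bench [0.4685 0.2251 0.082 ] cell [0.4938 0.2419 0.124 ]
wrist cap [309.  246.8] 2074 bench [0.6483 0.2531 0.082 ] cell [0.6472 0.2659 0.124 ]
rows 11 tilt 0.12
xyz [[-26.3,-14.1,2.8],[-28.0,-10.4,2.8],[-29.1,-6.6,2.8],[-29.8,-2.5,2.9],[-29.8,1.5,2.8],[3.3,-4.0,6.7],[2.6,-4.4,6.6],[2.0,-4.8,6.7],[1.3,-5.0,6.7],[0.5,-5.1,6.6],[-0.2,-5.2,6.7]]
rot [[0,0,0.136],[0,0,0.136],[0,0,0.136],[0,0,0.136],[0,0,0.137],[0,0,0.145],[0,0,0.146],[0,0,0.145],[0,0,0.146],[0,0,0.145],[0,0,0.145]] g [0.0, 0.0, 0.0, 0.0, 0.0, 0.0, 0.0, 0.0, 0.0, 0.0, 0.0]
```

View pics/s5.png

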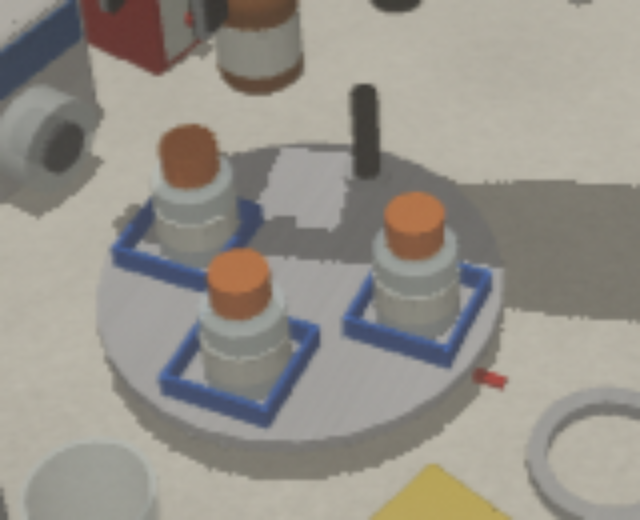

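All three bottles stand upright in their cells, and the post is at (365,130) in the crop. Next I'll grip the post.

```bash
python3 - <<'E'
from h import *
plan([(.62,.17,.235,99.3,.3),(.589,.159,.2,99.3,.3),(.589,.159,.2,99.3,.3)])
E
```

```text
rows 5 tilt 0.12
xyz [[-31.7,-14.9,-0.3],[-31.7,-14.9,-0.3],[-31.7,-15.0,-0.3],[-5.8,-32.4,35.0],[-0.0,0.0,-0.0]]
rot [[0,0,-0.002],[0,0,-0.002],[0,0,-0.001],[0,0,-0.0],[0,0,-0.0]] g [0.3, 0.3, 0.3, 0.3, 0.3]
```

Request:
apply_moves(xyz=[[-31.7,-14.9,-0.3],[-31.7,-14.9,-0.3],[-31.7,-15,-0.3],[-5.8,-32.4,35],[0,0,0]], rot=[[0,0,0],[0,0,0],[0,0,-0.005],[0,0,0],[0,0,0]], gripper=[0.3,0.3,0.3,0.3,0.3])

```text
clock: 18.15
ee_pos: [0.5847, 0.1576, 0.1969]
tcp_rot: [-2.032, -2.388, 0.013]
contact_force: [1.3, 0.2, 0.4]
width: 0.0554
grip_force: 0.0
```

```bash
python3 - <<'E'
from h import *
T=pose(); print(T[:3,3].round(4),np.degrees(psi_of(T)).round(2))
w=imaging.capture("wrist"); u=proj([[.589,.159,.117],[.589,.159,.042],T[:3,3]],"wrist",T).round(1); print(u)
g=w.max(2); m=(g<40).astype(np.uint8); n,l,st,ce=cv2.connectedComponentsWithStats(m)
print([(st[i].tolist()) for i in range(1,n) if st[i,4]>100])
for k in u[:2]: cv2.circle(w,tuple(int(v) for v in k),3,(0,0,255),-1)
cv2.imwrite("pics/w6.png",w[150:480,120:520])
plan([(.589,.159,.095,99.3,.3,36)])
E
```

```text
[0.5847 0.1576 0.1969] 99.23
[[326.6 254.2]
 [325.8 223.5]
 [316.3 322.7]]
[[592, 119, 41, 51, 1435], [315, 215, 30, 53, 1289], [0, 293, 640, 187, 64431]]
rows 3 tilt 0.31
xyz [[0.0,0.5,34.6],[0.1,0.6,34.7],[0.0,0.5,34.6]]
rot [[0,0,-0.0],[0,0,-0.001],[0,0,0.0]] g [0.3, 0.3, 0.3]
```

View pics/w6.png

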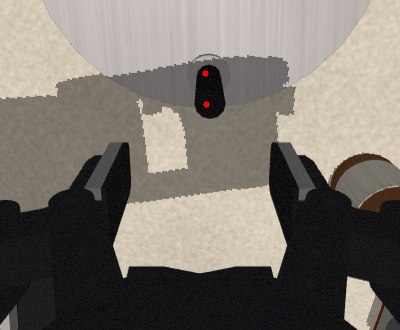

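The post is at (210,92) between the open fingers, within about 3 px of the prediction.

Request:
apply_moves(xyz=[[0,0.8,34.6],[0,0.8,34.7],[0,0.8,34.6],[0,0,0],[0,0,0],[0,0,0],[0,0,0]], rot=[[0,0,0],[0,0,0],[0,0,0],[0,0,0],[0,0,0],[0,0,0],[0,0,0]], gripper=[0.3,0.3,0.3,0.3,-1,-1,-1], newtons=40)

```text
clock: 19.08
ee_pos: [0.5927, 0.1601, 0.0992]
tcp_rot: [2.034, 2.393, 0.003]
contact_force: [-2.3, 0.2, 6.0]
width: 0.0168
grip_force: 39.2
```

Request:
apply_moves(xyz=[[0.2,-4.4,0],[0.4,-8.7,0],[0.4,-8.7,0],[0.4,-8.7,0]], rot=[[0,0,0.044],[0,0,0.087],[0,0,0.087],[0,0,0.087]], gripper=[-1,-1,-1,-1])

```text
clock: 19.58
ee_pos: [0.5622, 0.1582, 0.0992]
tcp_rot: [2.375, 2.052, 0.001]
contact_force: [-0.6, -11.0, 9.3]
width: 0.0171
grip_force: 39.7
```

Request:
apply_moves(xyz=[[0.3,-8.7,0],[0.3,-8.7,0],[0.3,-8.7,0],[0.3,-8.7,0],[0.3,-8.7,0],[0.3,-8.7,0]], rot=[[0,0,0.087],[0,0,0.087],[0,0,0.087],[0,0,0.087],[0,0,0.087],[0,0,0.087]], gripper=[-1,-1,-1,-1,-1,-1])

```text
clock: 20.32
ee_pos: [0.5122, 0.1769, 0.0991]
tcp_rot: [2.825, 1.37, -0.006]
contact_force: [-7.9, -16.6, 19.8]
width: 0.0169
grip_force: 40.8
```

```bash
python3 - <<'E'
from h import *
s=manip.observe();T=pose(); print(T[:3,3].round(4),np.degrees(psi_of(T)).round(2),s["contact_force"],s["width"])
a=np.array([.5728,.2577]); d=T[:2,3]-a; print(np.hypot(*d),np.degrees(np.arctan2(d[1],d[0]))+80.7)
E
```

```text
[0.5122 0.1769 0.0991] 51.73 [ -7.92968182 -16.55871717  19.78328119] 0.016861491049116956
0.10098521610615072 -46.17115385672052
```

Request:
apply_moves(xyz=[[-1.2,-8.7,-1],[-0.4,-8.7,-1],[0.2,-8.7,0],[0.3,-8.7,0],[0.3,-8.7,0],[0.3,-8.7,0],[0.3,-8.7,0],[0.3,-8.7,0],[0.2,-5.0,0],[0,-1.0,0],[0,0,0],[0,0,0]], rot=[[0,0,0.087],[0,0,0.087],[0,0,0.087],[0,0,0.087],[0,0,0.087],[0,0,0.087],[0,0,0.087],[0,0,0.087],[0,0,0.048],[0,0,0],[0,0,0],[0,0,0]], gripper=[-1,-1,-1,-1,-1,-1,-1,-1,-1,-1,-1,-1])

```text
clock: 21.82
ee_pos: [0.4723, 0.2398, 0.0992]
tcp_rot: [3.13, 0.252, -0.007]
contact_force: [-6.5, -5.6, 1.0]
width: 0.0165
grip_force: 40.8
```

```bash
python3 - <<'E'
from h import *
s=manip.observe();T=pose(); print(T[:3,3].round(4),np.degrees(psi_of(T)).round(2),s["contact_force"],s["width"])
a=np.array([.5728,.2577]); d=T[:2,3]-a; print(np.hypot(*d),np.degrees(np.arctan2(d[1],d[0]))+80.7)
E
```

```text
[0.4723 0.2398 0.0992] 9.2 [-6.45878768 -5.64025948  0.96812335] 0.01645874832658317
0.10207457035951183 -89.22144811172988
```

Request:
apply_moves(xyz=[[0,0,0],[0,0,0],[0,0,0],[0,0,-40],[0,0,-50],[0,0,-50],[0,0,0]], rot=[[0,0,0],[0,0,0],[0,0,0],[0,0,0],[0,0,0],[0,0,0],[0,0,0]], gripper=[0.2,0.2,0.2,0.2,0.2,0.2,0.2])

```text
clock: 22.7
ee_pos: [0.4771, 0.2425, 0.2437]
tcp_rot: [-3.128, -0.254, -0.013]
contact_force: [0.6, -0.3, -2.1]
width: 0.051
grip_force: 0.0
```

```bash
python3 - <<'E'
from h import *
T=pose(); print(T[:3,3].round(4),np.degrees(psi_of(T)).round(2))
w=caps("wrist",); 
hsv=cv2.cvtColor(w,cv2.COLOR_BGR2HSV)
n,l,st,ce=cv2.connectedComponentsWithStats(cv2.inRange(hsv,(105,120,60),(125,255,220)))
for i in range(1,n):
    if st[i,4]>200:
        hull=cv2.convexHull(np.argwhere(l==i)[:,::-1].astype(np.float32))
        (c,sz,an)=cv2.minAreaRect(onplane(hull[:,0],.058,"wrist",T)[:,:2].astype(np.float32)*1000); print("cell",st[i],np.round(c,1),np.round(sz,1),round(an,1))
plan([(.45,.0,.30,30,.4),(.50,-.15,.34,90,.4),(.60,-.29,.34,90,.4)])
E
```

```text
[0.4771 0.2425 0.2437] 9.27
wrist cap [444.2  93.2] 2785 bench [0.5882 0.1701 0.082 ] cell [0.5822 0.182  0.124 ]
wrist cap [178.3  99. ] 2715 bench [0.5538 0.357  0.082 ] cell [0.5528 0.3419 0.124 ]
cell [ 270    0   96   40 1346] [626.1 267.6] [25.7 70. ] 9.2
cell [ 376   45   97   99 2273] [587.2 179.6] [69.7 71.9] 10.7
cell [ 166   51  101   98 1944] [557.7 335. ] [69.8 72. ] 10.8
rows 17 tilt 0.27
xyz [[-10.7,39.1,-9.8],[-13.1,38.4,-9.7],[-15.3,37.5,-9.8],[-17.6,36.5,-9.8],[-19.8,35.4,-9.8],[-21.8,34.2,-9.7],[-4.5,22.1,-5.7],[-7.8,21.2,-5.7],[-10.9,19.8,-5.8],[-13.7,18.0,-5.7],[-16.2,15.7,-5.7],[-18.3,13.2,-5.7]]
rot [[0,0,-0.06],[0,0,-0.061],[0,0,-0.06],[0,0,-0.06],[0,0,-0.06],[0,0,-0.061],[0,0,-0.15],[0,0,-0.149],[0,0,-0.15],[0,0,-0.149],[0,0,-0.15],[0,0,-0.149]] g [0.4, 0.4, 0.4, 0.4, 0.4, 0.4, 0.4, 0.4, 0.4, 0.4, 0.4, 0.4]
xyz [[-20.1,10.2,-5.7],[-35.0,25.0,-0.0],[-35.0,25.0,-0.0],[-35.0,25.0,-0.0],[-35.1,25.0,-0.0]]
rot [[0,0,-0.15],[0,0,0.0],[0,0,0.0],[0,0,0.0],[0,0,0.0]] g [0.4, 0.4, 0.4, 0.4, 0.4]
```

The carousel is at the sampling place: cell side angle 9.2°, centres as predicted, bottles still in. On to the nuts.

Request:
apply_moves(xyz=[[-10.7,39.1,-9.8],[-13.1,38.4,-9.7],[-15.3,37.5,-9.8],[-17.6,36.5,-9.8],[-19.8,35.4,-9.8],[-21.8,34.2,-9.7],[-4.5,22.1,-5.7],[-7.8,21.2,-5.7],[-10.9,19.8,-5.8],[-13.7,18.0,-5.7],[-16.2,15.7,-5.7],[-18.3,13.2,-5.7]], rot=[[0,0,-0.06],[0,0,-0.061],[0,0,-0.06],[0,0,-0.06],[0,0,-0.06],[0,0,-0.061],[0,0,-0.15],[0,0,-0.149],[0,0,-0.15],[0,0,-0.149],[0,0,-0.15],[0,0,-0.149]], gripper=[0.4,0.4,0.4,0.4,0.4,0.4,0.4,0.4,0.4,0.4,0.4,0.4])

```text
clock: 24.25
ee_pos: [0.4913, -0.1297, 0.3306]
tcp_rot: [-2.375, -2.053, 0.003]
contact_force: [-0.1, -0.7, -0.5]
width: 0.0596
grip_force: 0.0
```

Request:
apply_moves(xyz=[[-20.1,10.2,-5.7],[-35,25,0],[-35,25,0],[-35,25,0],[-25,25,0],[0,0,0],[0,0,0]], rot=[[0,0,-0.15],[0,0,0],[0,0,0],[0,0,0],[0,0,0],[0,0,0],[0,0,0]], gripper=[0.4,0.4,0.4,0.4,0.4,0.4,0.4])

```text
clock: 25.12
ee_pos: [0.598, -0.2799, 0.3361]
tcp_rot: [-2.219, -2.219, 0.001]
contact_force: [-0.3, 0.0, 0.1]
width: 0.0598
grip_force: 0.0
```

```bash
python3 - <<'E'
from h import *
T=pose(); print(T[:3,3].round(4),np.degrees(psi_of(T)).round(2),T.round(4).tolist())
w=imaging.capture("wrist"); cv2.imwrite("pics/w7.png",w); np.save("w7T.npy",T)
hsv=cv2.cvtColor(w,cv2.COLOR_BGR2HSV)
for nm,lo,hi,z in(("brass",(15,100,60),(24,255,255),.2),("yel",(24,140,120),(34,255,255),.175),("red",(0,180,90),(3,255,255),.17),("white",(0,0,235),(180,20,255),.17)):
    n,_,st,ce=cv2.connectedComponentsWithStats(cv2.inRange(hsv,lo,hi))
    for i in range(1,n):
        if st[i,4]>25: print(nm,ce[i].round(1),st[i].tolist(),onplane(ce[i],z,"wrist",T)[0].round(4))
for z,p in((.222,(.6602,-.1698)),(.222,(.6247,-.2921))): print(proj([[*p,z]],"wrist",T))
E
```

```text
[ 0.598  -0.2799  0.3361] 90.0 [[0.0001, 1.0, -0.0029, 0.598], [1.0, -0.0001, 0.0016, -0.2799], [0.0016, -0.0029, -1.0, 0.3361], [0.0, 0.0, 0.0, 1.0]]
brass [416.2  76. ] [370, 34, 90, 78, 3100] [ 0.661 -0.177  0.2  ]
brass [358.6 242.3] [324, 216, 68, 68, 2496] [ 0.6272 -0.288   0.2   ]
yel [381.2  62.1] [371, 55, 21, 15, 171] [ 0.6418 -0.1649  0.175 ]
yel [407.5  61.2] [399, 54, 18, 15, 154] [ 0.66   -0.1643  0.175 ]
red [621.1   3. ] [602, 0, 38, 8, 259] [ 0.8038 -0.1273  0.17  ]
red [447.   38.7] [442, 35, 10, 8, 46] [ 0.6877 -0.1491  0.17  ]
red [162.7 173.5] [144, 131, 38, 88, 1903] [ 0.4791 -0.2421  0.17  ]
red [386.3 164.5] [360, 139, 52, 52, 2015] [ 0.6495 -0.2354  0.17  ]
red [385.3 214.8] [380, 209, 12, 13, 82] [ 0.6506 -0.2742  0.17  ]
white [244.8 411.5] [234, 405, 22, 13, 176] [ 0.5302 -0.4587  0.17  ]
white [159.5 440.6] [153, 435, 15, 14, 77] [ 0.448  -0.4916  0.17  ]
[[424.7813797   57.35416031]]
[[357.88887021 257.3373788 ]]
```

View pics/w7.png

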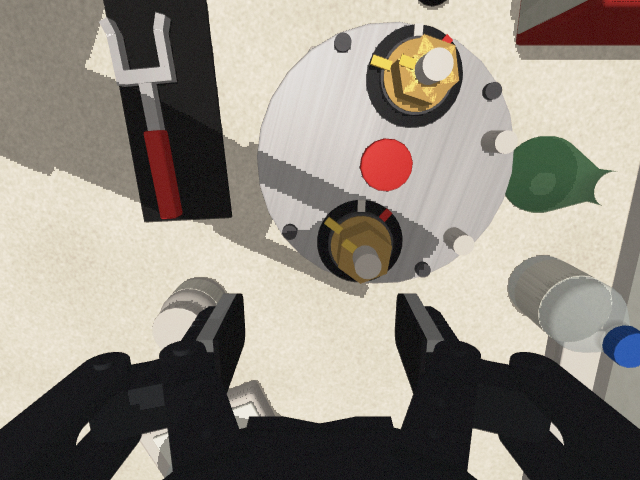

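The wrist view shows the left nut at (420,75) with its pointer at (381,62), white line at (418,30) and red line at (447,39). The right nut is at (360,245) with its pointer at (333,227), white line at (361,205) and red line at (386,214). The spanner lies on the mat at (150,120) with its jaws pointing up (+y).

```bash
python3 - <<'E'
from h import *
T=np.load("w7T.npy"); w=cv2.imread("pics/w7.png")
L=lambda u,z: onplane(u,z,"wrist",T)[0,:2]
c0=L([386.3,164.5],.17)
lt=L([437,65],.222); rt=L([368,265.5],.222); print("stub tops",lt.round(4),rt.round(4),np.hypot(*(lt-rt)),"mid",((lt+rt)/2).round(4),"disc",c0.round(4))
d=lt-rt; th=np.arctan2(d[1],d[0])-np.pi/2; print("reactor yaw",np.degrees(th))
# lid outline
for nm,n,p,wl,rl in(("L",lt,(381.2,62.1),(418.5,30),(447,38.7)),("R",rt,(333,227),(361,205),(385.3,214.8))):
    for z in(.165,.172,.178):
        f=lambda u:round(float(np.degrees(np.arctan2(*(L(u,z)-n)[::-1])-th)),1)
        print(nm,z,"ptr",f(p),"white",f(wl),"red",f(rl),"(reactor frame deg; expect red 65.4 white 105.5)",[np.hypot(*(L(u,z)-n)).round(4) for u in(p,wl,rl)])
crop=cv2.resize(w[0:300,300:530],None,fx=2.6,fy=2,interpolation=cv2.INTER_CUBIC)
cv2.imwrite("pics/w7c.png",np.hstack([cv2.resize(w[10:140,350:480],(400,400),interpolation=cv2.INTER_CUBIC),cv2.resize(w[180:310,300:430],(400,400),interpolation=cv2.INTER_CUBIC)]))
E
```

```text
stub tops [ 0.6676 -0.1739] [ 0.6317 -0.2979] 0.12910165093291728 mid [ 0.6496 -0.2359] disc [ 0.6495 -0.2353]
reactor yaw -16.180064990958257
L 0.165 ptr 172.6 white 104.4 red 66.3 (reactor frame deg; expect red 65.4 white 105.5) [np.float64(0.0266), np.float64(0.0313), np.float64(0.0336)]
L 0.172 ptr 175.7 white 107.4 red 67.5 (reactor frame deg; expect red 65.4 white 105.5) [np.float64(0.0271), np.float64(0.0297), np.float64(0.0311)]
L 0.178 ptr 178.1 white 110.2 red 68.7 (reactor frame deg; expect red 65.4 white 105.5) [np.float64(0.0276), np.float64(0.0284), np.float64(0.029)]
R 0.165 ptr 166.4 white 105.9 red 64.9 (reactor frame deg; expect red 65.4 white 105.5) [np.float64(0.0252), np.float64(0.0305), np.float64(0.03)]
R 0.172 ptr 163.4 white 107.2 red 68.5 (reactor frame deg; expect red 65.4 white 105.5) [np.float64(0.0263), np.float64(0.0318), np.float64(0.0304)]
R 0.178 ptr 161.0 white 108.3 red 71.5 (reactor frame deg; expect red 65.4 white 105.5) [np.float64(0.0273), np.float64(0.033), np.float64(0.0308)]
```

View pics/w7c.png

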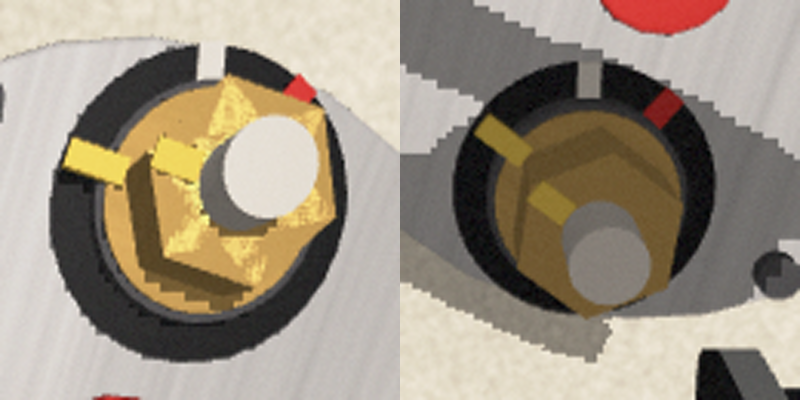

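```bash
python3 - <<'E'
from h import *
T=np.load("w7T.npy"); w=cv2.imread("pics/w7.png"); L=lambda u,z: onplane(u,z,"wrist",T)[0,:2]
hsv=cv2.cvtColor(w,cv2.COLOR_BGR2HSV)
for nm,n,box in(("L",(.6676,-.1739),(365,45,425,75)),("R",(.6317,-.2979),(320,215,360,255))):
    x0,y0,x1,y1=box; m=cv2.inRange(hsv,(23,130,60),(36,255,255))[y0:y1,x0:x1]
    k,_,st,ce=cv2.connectedComponentsWithStats(m)
    for i in range(1,k):
        if st[i,4]>40:
            u=ce[i]+[x0,y0]
            print(nm,u.round(1),st[i,4],[(z,round(float(np.degrees(np.arctan2(*(L(u,z)-np.array(n))[::-1]))),1),np.hypot(*(L(u,z)-n)).round(4)) for z in(.168,.172,.202)])
plan([(.6676,-.1739,.28,98,.4),(.6676,-.1739,.28,98,.4),(.6676,-.1739,.225,98,.4,30),(.6676,-.1739,.225,98,.4)])
E
```

```text
L [407.6  61.2] 166 [(0.168, 119.3, np.float64(0.0123)), (0.172, 124.2, np.float64(0.0122)), (0.202, 158.1, np.float64(0.0141))]
L [380.8  62. ] 188 [(0.168, 157.9, np.float64(0.027)), (0.172, 159.5, np.float64(0.0273)), (0.202, 170.9, np.float64(0.0303))]
R [334.  226.6] 72 [(0.168, 147.4, np.float64(0.0252)), (0.172, 145.7, np.float64(0.0259)), (0.202, 135.6, np.float64(0.0315))]
rows 7 tilt 0.15
xyz [[35.3,23.2,18.9],[34.1,24.8,18.9],[33.0,26.4,18.9],[-0.0,-0.0,0.0],[-0.0,-0.0,27.5],[-0.0,-0.0,27.5],[-0.0,-0.0,0.0]]
rot [[0,0,-0.046],[0,0,-0.047],[0,0,-0.046],[0,0,-0.0],[0,0,-0.0],[0,0,-0.0],[0,0,-0.0]] g [0.4, 0.4, 0.4, 0.4, 0.4, 0.4, 0.4]
```

Request:
apply_moves(xyz=[[35.3,23.2,18.9],[34.1,24.8,18.9],[33.0,26.4,18.9],[0,0,0],[0,0,27.5],[0,0,27.5],[0,0,0],[0,0,0]], rot=[[0,0,-0.046],[0,0,-0.047],[0,0,-0.046],[0,0,0],[0,0,0],[0,0,0],[0,0,0],[0,0,0]], gripper=[0.4,0.4,0.4,0.4,0.4,0.4,0.4,0.4])

```text
clock: 26.18
ee_pos: [0.6688, -0.1752, 0.2279]
tcp_rot: [2.061, 2.369, 0.001]
contact_force: [-0.4, 0.1, 1.1]
width: 0.0599
grip_force: 0.0
```

```bash
python3 - <<'E'
from h import *
T=pose(); print(T[:3,3].round(4),np.degrees(psi_of(T)).round(2))
plan([(.6676,-.1739,.192,98,.4,12),(.6676,-.1739,.192,98,.4,12)])
E
```

```text
[ 0.6688 -0.1752  0.2279] 97.94
rows 4 tilt 0.1
xyz [[0.5,-0.3,12.0],[0.4,-0.3,11.9],[0.5,-0.4,12.0],[0.0,0.0,-0.0]]
rot [[0,0,-0.0],[0,0,-0.001],[0,0,-0.0],[0,0,-0.0]] g [0.4, 0.4, 0.4, 0.4]
```

Request:
apply_moves(xyz=[[0.5,-0.3,12],[0.4,-0.3,12],[0.4,-0.3,12],[0,0,0],[0,0,0],[0,0,0],[0,0,0]], rot=[[0,0,0],[0,0,0],[0,0,0],[0,0,0],[0,0,0],[0,0,0],[0,0,0]], gripper=[0.4,0.4,0.4,0.4,-1,-1,-1], newtons=50)

```text
clock: 27.05
ee_pos: [0.6667, -0.1737, 0.1909]
tcp_rot: [-2.061, -2.37, 0.002]
contact_force: [-5.5, -0.4, 3.9]
width: 0.0359
grip_force: 51.1
```

```bash
python3 - <<'E'
from h import *
s=manip.observe();T=pose(); print(T[:3,3].round(4),np.degrees(psi_of(T)).round(2),s["contact_force"],s["ft_torque"],s["width"],s["grip_force"])
E
```

```text
[ 0.6667 -0.1737  0.1909] 97.99 [-5.52715226 -0.39054174  3.90056249] [-0.10554967  0.98474017  0.2623867 ] 0.03593960100572654 51.09020958188921
```

Request:
apply_moves(xyz=[[0,0,0],[0,0,0],[0,0,0],[0,0,0],[0,0,0],[0,0,0],[0,0,0],[0,0,0],[0,0,0],[0,0,0],[0,0,0],[0,0,0]], rot=[[0,0,0.12],[0,0,0.12],[0,0,0.12],[0,0,0.12],[0,0,0.12],[0,0,0.12],[0,0,0.12],[0,0,0.12],[0,0,0.12],[0,0,0.12],[0,0,0],[0,0,0]], gripper=[-1,-1,-1,-1,-1,-1,-1,-1,-1,-1,-1,-1])

```text
clock: 28.55
ee_pos: [0.6656, -0.1732, 0.1909]
tcp_rot: [-3.038, -0.79, 0.006]
contact_force: [-10.6, 2.2, 7.1]
width: 0.0358
grip_force: 49.1
```

```bash
python3 - <<'E'
from h import *
s=manip.observe();T=pose(); print(T[:3,3].round(4),np.degrees(psi_of(T)).round(2),s["contact_force"],s["ft_torque"],s["width"],s["grip_force"])
w=imaging.capture("wrist"); cv2.imwrite("pics/w8.png",cv2.resize(w[130:330,220:420],(500,500)))
E
```

```text
[ 0.6656 -0.1732  0.1909] 29.17 [-10.64407743   2.18956875   7.08867998] [ 0.32151641  1.59573397 -0.26165541] 0.03578484135581188 49.051767848432064
```

View pics/w8.png

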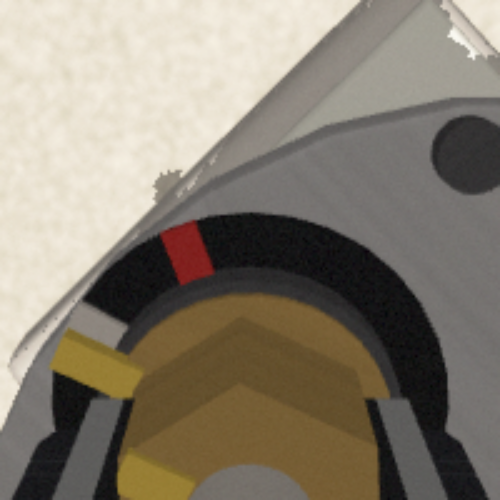

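The pads are on the flats. The pointer at (97,363) lies close to the white line at (105,325), so I need to check how much of the gap is parallax.

```bash
python3 - <<'E'
from h import *
T=pose(); n=np.array([.6672,-.1737])
# red line, known 65.5deg-16.2 -> calibrate view
def P(a,r,z): a=np.radians(a); return (proj([[n[0]+r*np.cos(a),n[1]+r*np.sin(a),z]],"wrist",T)[0]-[220,130])*2.5
print("red line pred",[P(49.2,.031,z).round(0) for z in(.163,.165,.168)],"seen 187,252")
print("white pred",[P(89.3,.031,z).round(0) for z in(.163,.165)])
for a in(84,86.5,89.3,92,95): print(a,[P(a,.027,z).round(0) for z in(.168,.172)],"seen 97,363","stripe",P(a,.0141,.202).round(0),"seen ~155,475")
E
```

```text
red line pred [array([186., 250.]), array([185., 253.]), array([184., 257.])] seen 187,252
white pred [array([ 94., 326.]), array([ 92., 330.])]
84 [array([118., 335.]), array([114., 344.])] seen 97,363 stripe [164. 472.] seen ~155,475
86.5 [array([114., 341.]), array([111., 349.])] seen 97,363 stripe [161. 475.] seen ~155,475
89.3 [array([110., 347.]), array([107., 356.])] seen 97,363 stripe [159. 479.] seen ~155,475
92 [array([107., 353.]), array([103., 362.])] seen 97,363 stripe [157. 483.] seen ~155,475
95 [array([104., 360.]), array([100., 369.])] seen 97,363 stripe [154. 487.] seen ~155,475
```

```bash
python3 - <<'E'
from h import *
T=pose(); 
plan([(.6665,-.1735,.191,None,.4)]*2+[(.6665,-.1735,.27,None,.4,40),(.6317,-.250,.33,87,.4),(.6317,-.250,.33,87,.4)])
E
```

```text
rows 11 tilt 0.24
xyz [[0.7,0.8,-0.1],[-0.0,-0.0,-0.0],[-0.0,-0.0,-39.5],[-0.0,-0.0,-39.5],[-11.3,8.3,-10.0],[-12.5,6.3,-10.0],[-13.4,4.1,-10.0],[-13.9,1.8,-10.0],[-14.0,-0.5,-10.0],[-13.7,-2.9,-10.0],[0.0,0.0,-0.0]]
rot [[0,0,-0.0],[0,0,-0.0],[0,0,-0.0],[0,0,-0.0],[0,0,-0.168],[0,0,-0.168],[0,0,-0.169],[0,0,-0.168],[0,0,-0.168],[0,0,-0.168],[0,0,-0.0]] g [0.4, 0.4, 0.4, 0.4, 0.4, 0.4, 0.4, 0.4, 0.4, 0.4, 0.4]
```

Request:
apply_moves(xyz=[[0,0,0],[0,0,0],[0,0,-39.5],[0,0,-39.5],[-11.3,8.3,-10],[-12.5,6.3,-10],[-13.4,4.1,-10],[-13.9,1.8,-10],[-14.0,-0.5,-10],[-13.7,-2.9,-10],[0,0,0],[0,0,0]], rot=[[0,0,0],[0,0,0],[0,0,0],[0,0,0],[0,0,-0.168],[0,0,-0.168],[0,0,-0.169],[0,0,-0.168],[0,0,-0.168],[0,0,-0.168],[0,0,0],[0,0,0]], gripper=[0.4,0.4,0.4,0.4,0.4,0.4,0.4,0.4,0.4,0.4,0.4,0.4])

```text
clock: 30.1
ee_pos: [0.6328, -0.2497, 0.3289]
tcp_rot: [-2.282, -2.159, -0.0]
contact_force: [0.9, 0.5, 0.5]
width: 0.0601
grip_force: 0.0
```

```bash
cat >> h.py <<'E'
NL=np.array([.6674,-.1738]); NR=np.array([.6317,-.2979])
def nuts(name=None,w=None,T=None):
    if w is None: T=pose(); w=imaging.capture("wrist")
    hsv=cv2.cvtColor(w,cv2.COLOR_BGR2HSV); m=cv2.inRange(hsv,(23,125,60),(36,255,255))
    k,l,st,ce=cv2.connectedComponentsWithStats(m)
    for nm,n in(("L",NL),("R",NR)):
        u0=proj([[*n,.19]],"wrist",T)[0]
        for i in range(1,k):
            if st[i,4]>40 and np.hypot(*(ce[i]-u0))<75:
                o=[]
                for z in(.168,.172,.175,.202):
                    d=onplane(ce[i],z,"wrist",T)[0,:2]-n; o.append((z,round(float(np.degrees(np.arctan2(d[1],d[0]))),1),round(float(np.hypot(*d)),4)))
                # direction of the blob's own long axis
                ys,xs=np.nonzero(l==i); q=onplane(np.c_[xs,ys],.172,"wrist",T)[:,:2]; v=np.linalg.svd(q-q.mean(0),full_matrices=False)[2][0]
                print(nm,ce[i].round(1),st[i,4],o,"axis",round(float(np.degrees(np.arctan2(v[1],v[0]))%180),1))
    if name: cv2.imwrite("pics/%s.png"%name,w)
    return w,T
E
python3 - <<'E'
from h import *
T=pose(); print(T[:3,3].round(4),np.degrees(psi_of(T)).round(2))
w,T=nuts("w9"); np.save("w9T.npy",T)
u=proj([[*NL,.2],[*NR,.2]],"wrist",T); print(u)
c=[]
for a in u:
    a=a.astype(int); y0=max(0,a[1]-75); x0=max(0,a[0]-65); c.append(cv2.resize(w[y0:y0+130,x0:x0+130],(400,400),interpolation=cv2.INTER_CUBIC)); print("crop0",x0,y0)
cv2.imwrite("pics/w9c.png",np.hstack(c))
E
```

```text
[ 0.6328 -0.2497  0.3289] 86.83
L [360.9  82.1] 340 [(0.168, 86.5, 0.0242), (0.172, 87.5, 0.0238), (0.175, 88.2, 0.0235), (0.202, 96.0, 0.0207)] axis 107.3
[[364.71027964 116.73655671]
 [319.80819597 297.44711505]]
crop0 299 41
crop0 254 222
```

View pics/w9c.png

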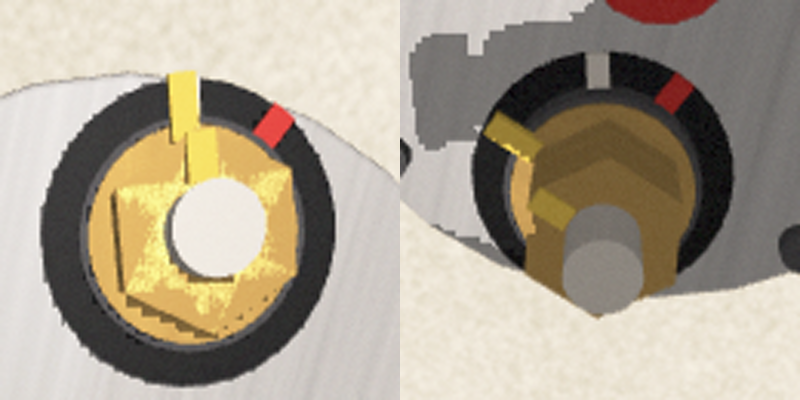

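The left pointer at (186,105) covers its white line exactly. The right nut's pointer is at (513,135), about 147° in the world. Now the right nut.

```bash
python3 - <<'E'
from h import *
T=np.load("w9T.npy")
for z in(.168,.172): 
    d=onplane([290.7,265.9],z,"wrist",T)[0,:2]-NR; print(np.degrees(np.arctan2(d[1],d[0])),np.hypot(*d))
x,y=NR
plan([(x,y,.27,87,.4),(x,y,.23,87,.4)]+[(x,y,.23,87,.4)]*2+[(x,y,.192,87,.4,13)])
E
```

```text
147.80581214576833 0.026688314108443262
144.81699440275037 0.027145588652086668
rows 8 tilt 0.04
xyz [[-24.2,0.8,29.4],[-24.2,0.8,29.3],[0.0,-0.0,40.0],[0.0,-0.0,0.0],[0.0,-0.0,0.0],[0.0,-0.0,12.7],[0.0,-0.0,12.7],[0.0,-0.0,12.6]]
rot [[0,0,-0.001],[0,0,-0.001],[0,0,0.0],[0,0,0.0],[0,0,0.0],[0,0,0.0],[0,0,0.0],[0,0,0.0]] g [0.4, 0.4, 0.4, 0.4, 0.4, 0.4, 0.4, 0.4]
```

Request:
apply_moves(xyz=[[-24.2,0.8,29.4],[-24.2,0.8,29.3],[0,0,40],[0,0,0],[0,0,0]], rot=[[0,0,0],[0,0,0],[0,0,0],[0,0,0],[0,0,0]], gripper=[0.4,0.4,0.4,0.4,0.4])

```text
clock: 30.78
ee_pos: [0.6325, -0.2982, 0.2317]
tcp_rot: [2.278, 2.162, 0.001]
contact_force: [-0.4, -0.8, 0.7]
width: 0.0598
grip_force: 0.0
```

Request:
apply_moves(xyz=[[0,0,12.5],[0,0,12.5],[0,0,12.5],[0,0,0],[0,0,0],[0,0,0],[0,0,0]], rot=[[0,0,0],[0,0,0],[0,0,0],[0,0,0],[0,0,0],[0,0,0],[0,0,0]], gripper=[0.4,0.4,0.4,0.4,-1,-1,-1])

```text
clock: 31.65
ee_pos: [0.6301, -0.2985, 0.1939]
tcp_rot: [-2.277, -2.161, 0.003]
contact_force: [-7.9, 1.2, 4.5]
width: 0.0356
grip_force: 50.9
```

```bash
python3 - <<'E'
from h import *
s=manip.observe();T=pose(); print(T[:3,3].round(4),np.degrees(psi_of(T)).round(2),s["contact_force"],s["ft_torque"],s["width"],s["grip_force"])
E
```

```text
[ 0.6301 -0.2985  0.1939] 87.0 [-7.90765704  1.19707601  4.49980511] [ 0.07772561  1.48064949 -0.20165171] 0.03560302152212696 50.88458375539631
```

Request:
apply_moves(xyz=[[0,0,0],[0,0,0],[0,0,0],[0,0,0],[0,0,0],[0,0,0],[0,0,0],[0,0,0],[0,0,0],[0,0,0],[0,0,0]], rot=[[0,0,0.112],[0,0,0.112],[0,0,0.112],[0,0,0.112],[0,0,0.112],[0,0,0.112],[0,0,0.112],[0,0,0.112],[0,0,0.112],[0,0,0],[0,0,0]], gripper=[-1,-1,-1,-1,-1,-1,-1,-1,-1,-1,-1])

```text
clock: 33.02
ee_pos: [0.6293, -0.2979, 0.1939]
tcp_rot: [-3.037, -0.792, 0.007]
contact_force: [-11.3, 2.2, 8.3]
width: 0.0359
grip_force: 52.8
```

Request:
apply_moves(xyz=[[0,0,0],[0,0,0],[0,0,-39.5],[0,0,-39.5],[0,0,-30],[0,0,-30],[-40,0,0],[-20,0,0],[0,0,0],[0,0,0]], rot=[[0,0,0],[0,0,0],[0,0,0],[0,0,0],[0,0,-0.168],[0,0,-0.168],[0,0,-0.168],[0,0,-0.168],[0,0,0],[0,0,0]], gripper=[0.4,0.4,0.4,0.4,0.4,0.4,0.4,0.4,0.4,0.4])

```text
clock: 34.28
ee_pos: [0.5951, -0.3451, 0.3321]
tcp_rot: [2.611, 1.748, 0.001]
contact_force: [1.0, 0.5, 0.1]
width: 0.0597
grip_force: 0.0
```

```bash
python3 - <<'E'
from h import *
T=pose(); print(T[:3,3].round(4),np.degrees(psi_of(T)).round(2))
w,T=nuts("w10"); np.save("w10T.npy",T)
c=[]
for n in(NL,NR):
    a=proj([[*n,.18]],"wrist",T)[0].astype(int); print(a); y0=max(0,a[1]-75); x0=max(0,a[0]-65); c.append(cv2.resize(w[y0:y0+130,x0:x0+130],(300,300),interpolation=cv2.INTER_CUBIC))
cv2.imwrite("pics/w10c.png",np.hstack(c))
t=imaging.capture("top")
for o in outline_of("spanner","top")[:2]: print(o["score"],o["extent"],cen(o["pixels"]))
caps()
E
```

```text
[ 0.5951 -0.3451  0.3321] 67.6
R [327.6 110. ] 162 [(0.168, 85.1, 0.0278), (0.172, 85.4, 0.0276), (0.175, 85.6, 0.0275), (0.202, 87.6, 0.0264)] axis 85.5
R [335.2 128.9] 161 [(0.168, 79.0, 0.0136), (0.172, 79.7, 0.0136), (0.175, 80.2, 0.0136), (0.202, 84.6, 0.0138)] axis 88.1
[319 -63]
[339 148]
0.57 [373.5, 288.7, 443.3, 316.5] [408.73824131 300.59713701]
top cap [227.6 199.2] 151 bench [0.6622 0.2839 0.082 ] cell [0.6509 0.2767 0.124 ]
top cap [264.5 226.5] 159 bench [0.5917 0.1879 0.082 ] cell [0.5824 0.1835 0.124 ]
top cap [200.1 237.5] 159 bench [0.5624 0.3489 0.082 ] cell [0.554  0.3399 0.124 ]
```

View pics/w10c.png

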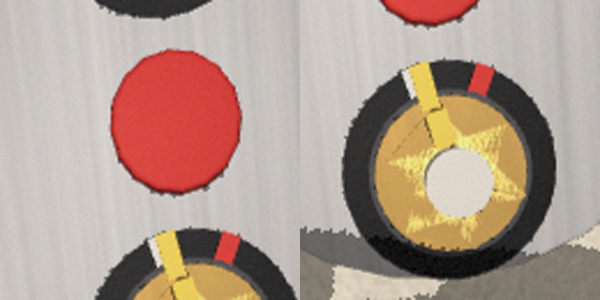

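```bash
python3 - <<'E'
from h import *
T=np.load("w10T.npy"); w=cv2.imread("pics/w10.png"); hsv=cv2.cvtColor(w,cv2.COLOR_BGR2HSV)
n,_,st,ce=cv2.connectedComponentsWithStats(cv2.inRange(hsv,(0,170,80),(4,255,255))|cv2.inRange(hsv,(176,170,80),(180,255,255)))
for i in range(1,n):
    if 25<st[i,4]<400:
        for z in(.163,.165,.168):
            d=onplane(ce[i],z,"wrist",T)[0,:2]-NR; print("red",ce[i].round(1),st[i,4],z,np.degrees(np.arctan2(d[1],d[0])).round(1),np.hypot(*d).round(4))
# stub top & dial circle centre check
g=cv2.inRange(hsv,(0,0,195),(180,40,255)); u=proj([[*NR,.222]],"wrist",T)[0]; print("stub pred",u)
m=np.zeros_like(g); cv2.circle(m,tuple(u.astype(int)),22,255,-1); print("stub seen",cen(g&m), (g&m).sum()//255, onplane(cen(g&m),.222,"wrist",T)[0].round(4))
E
```

```text
red [351.9 106.9] 95 0.163 49.1 0.0304
red [351.9 106.9] 95 0.165 49.3 0.0303
red [351.9 106.9] 95 0.168 49.7 0.03
stub pred [342.90415343 151.37091918]
stub seen [342.66076696 151.85250737] 678 [ 0.6315 -0.2981  0.222 ]
```

```bash
python3 - <<'E'
from h import *
T=np.load("w9T.npy")
def A(u,z,n=NL):
    d=onplane(u,z,"wrist",T)[0,:2]-n; return np.degrees(np.arctan2(d[1],d[0])).round(1),np.hypot(*d).round(4)
f=lambda x,y:[299+x*.325,41+y*.325]
print("ptr",A(f(184.5,103),.170),A(f(184.5,103),.175),"stripe",A(f(201,160),.202),"red",A(f(273,125),.165),"stub",onplane(f(220,228),.222,"wrist",T)[0].round(4))
x,y=NR
plan([(x,y,.25,26,.4),(x,y,.232,26,.4)]+[(x,y,.232,26,.4)]*2+[(x,y,.193,26,.4,13)])
E
```

```text
ptr (np.float64(89.5), np.float64(0.0295)) (np.float64(90.5), np.float64(0.0289)) stripe (np.float64(89.9), np.float64(0.0146)) red (np.float64(49.1), np.float64(0.0321)) stub [ 0.6685 -0.1732  0.222 ]
rows 11 tilt 0.01
xyz [[11.4,3.2,16.4],[11.8,1.5,16.4],[11.9,-0.2,16.4],[11.7,-1.9,16.4],[11.3,-3.6,16.4],[0.0,-0.0,18.0],[0.0,-0.0,-0.0],[0.0,-0.0,-0.0],[0.0,-0.0,13.0],[0.0,-0.0,13.0],[0.0,-0.0,13.0]]
rot [[0,0,0.146],[0,0,0.146],[0,0,0.145],[0,0,0.146],[0,0,0.146],[0,0,-0.0],[0,0,-0.0],[0,0,-0.0],[0,0,-0.0],[0,0,-0.0],[0,0,-0.0]] g [0.4, 0.4, 0.4, 0.4, 0.4, 0.4, 0.4, 0.4, 0.4, 0.4, 0.4]
```

The left nut reads 89.7° against 89.3° for its line. The right one is about 4° past its line, so I'll re-grip and nudge it back.

Request:
apply_moves(xyz=[[11.4,3.2,16.4],[11.8,1.5,16.4],[11.9,-0.2,16.4],[11.7,-1.9,16.4],[11.3,-3.6,16.4],[0,0,18],[0,0,0],[0,0,0],[0,0,13],[0,0,13],[0,0,13],[0,0,0]], rot=[[0,0,0.146],[0,0,0.146],[0,0,0.145],[0,0,0.146],[0,0,0.146],[0,0,0],[0,0,0],[0,0,0],[0,0,0],[0,0,0],[0,0,0],[0,0,0]], gripper=[0.4,0.4,0.4,0.4,0.4,0.4,0.4,0.4,0.4,0.4,0.4,0.4])

```text
clock: 35.98
ee_pos: [0.6302, -0.2982, 0.1912]
tcp_rot: [-3.059, -0.706, 0.004]
contact_force: [-0.7, -0.1, -1.0]
width: 0.0601
grip_force: 0.0
```

```bash
python3 - <<'E'
from h import *
T=pose(); print(T[:3,3].round(4),np.degrees(psi_of(T)).round(2))
plan([(*NR,.193,25.5,.4)])
E
```

```text
[ 0.6302 -0.2982  0.1912] 26.0
rows 1 tilt 0.18
xyz [[1.5,0.3,-1.8]]
rot [[0,0,0.009]] g [0.4]
```

Request:
apply_moves(xyz=[[1.2,0.3,-1],[0,0,0],[0,0,0],[0,0,0],[0,0,0],[0,0,0],[0,0,0],[0,0,0]], rot=[[0,0,0.01],[0,0,0],[0,0,0],[0,0,0],[0,0,-0.034],[0,0,-0.034],[0,0,0],[0,0,0]], gripper=[0.4,-1,-1,-1,-1,-1,-1,-1])

```text
clock: 36.98
ee_pos: [0.6319, -0.2965, 0.1954]
tcp_rot: [-3.036, -0.795, 0.001]
contact_force: [-4.5, 8.4, 8.8]
width: 0.035
grip_force: 52.0
```

Request:
apply_moves(xyz=[[0,0,0],[0,0,0],[0,0,-39.5],[0,0,-39.5],[0,0,-30],[0,0,-30],[-30,0,0],[-15,0,0],[0,0,0],[0,0,0]], rot=[[0,0,0],[0,0,0],[0,0,0],[0,0,0],[0,0,-0.168],[0,0,-0.168],[0,0,-0.168],[0,0,-0.168],[0,0,0],[0,0,0]], gripper=[0.3,0.3,0.3,0.3,0.4,0.4,0.4,0.4,0.4,0.4])

```text
clock: 38.22
ee_pos: [0.6049, -0.3334, 0.333]
tcp_rot: [-2.61, -1.748, -0.0]
contact_force: [-0.3, 0.3, 1.0]
width: 0.0596
grip_force: 0.0
```

```bash
python3 - <<'E'
from h import *
T=pose(); print(T[:3,3].round(4),np.degrees(psi_of(T)).round(2))
w,T=nuts("w11")
t=imaging.capture("top")
for o in outline_of("spanner","top")[:1]+outline_of("mat","top")[:1]: 
    print(o["score"],o["extent"],cen(o["pixels"]))
hsv=cv2.cvtColor(t,cv2.COLOR_BGR2HSV); n,_,st,ce=cv2.connectedComponentsWithStats(cv2.inRange(hsv,(0,180,120),(3,255,255)))
print([(ce[i].round(1).tolist(),int(st[i,4])) for i in range(1,n) if st[i,4]>100])
plan([(.50,-.3,.33,90,.4),(.45,-.26,.29,90,.4)])
E
```

```text
[ 0.6049 -0.3334  0.333 ] 67.63
R [318.7 132.4] 167 [(0.168, 89.8, 0.0273), (0.172, 89.8, 0.0274), (0.175, 89.8, 0.0274), (0.202, 89.5, 0.0275)] axis 89.1
R [325.7 152.6] 145 [(0.168, 92.8, 0.0119), (0.172, 92.7, 0.0121), (0.175, 92.6, 0.0123), (0.202, 91.6, 0.0138)] axis 82.9
R [345.9 155.6] 48 [(0.168, 17.8, 0.0133), (0.172, 19.4, 0.0132), (0.175, 20.5, 0.0132), (0.202, 31.3, 0.0132)] axis 4.3
R [354.5 176.2] 61 [(0.168, -44.3, 0.0182), (0.172, -43.4, 0.0177), (0.175, -42.6, 0.0174), (0.202, -34.3, 0.0142)] axis 26.8
0.81 [371.4, 291.6, 438.3, 319.6] [404.83207547 301.10754717]
0.75 [360.6, 273.1, 446.9, 320.1] [402.77049892 290.60780911]
[([339.9, 106.0], 5465), ([438.5, 195.9], 195), ([624.9, 275.5], 206)]
rows 5 tilt 0.01
xyz [[-3.0,-36.6,1.0],[1.7,-36.6,1.0],[6.4,-36.2,1.0],[20.0,-25.0,20.0],[20.0,-25.0,20.0]]
rot [[0,0,-0.129],[0,0,-0.129],[0,0,-0.129],[0,0,-0.0],[0,0,-0.0]] g [0.4, 0.4, 0.4, 0.4, 0.4]
```

Both nuts are finger tight: left 89.7° and right 89.8°, against lines at 89.3°. Now I'll look at the spanner.

Request:
apply_moves(xyz=[[-3,-36.6,1],[1.7,-36.6,1],[6.4,-36.2,1],[20,-25,20],[20,-25,20],[0,0,0],[0,0,0]], rot=[[0,0,-0.129],[0,0,-0.129],[0,0,-0.129],[0,0,0],[0,0,0],[0,0,0],[0,0,0]], gripper=[0.4,0.4,0.4,0.4,0.4,0.4,0.4])

```text
clock: 39.3
ee_pos: [0.4506, -0.261, 0.2909]
tcp_rot: [2.22, 2.22, 0.001]
contact_force: [0.3, -0.1, -0.0]
width: 0.0596
grip_force: 0.0
```

```bash
python3 - <<'E'
from h import *
T=pose(); print(T[:3,3].round(4),np.degrees(psi_of(T)).round(2))
w=imaging.capture("wrist"); cv2.imwrite("pics/w12.png",w); np.save("w12T.npy",T)
hsv=cv2.cvtColor(w,cv2.COLOR_BGR2HSV)
m=cv2.inRange(hsv,(0,150,60),(5,255,255))|cv2.inRange(hsv,(175,150,60),(180,255,255))
n,l,st,ce=cv2.connectedComponentsWithStats(m)
for i in range(1,n):
    if st[i,4]>500:
        ys,xs=np.nonzero(l==i); q=onplane(np.c_[xs,ys],.028,"wrist",T)[:,:2].astype(np.float32)*1000
        print("red",ce[i],st[i].tolist(),cv2.minAreaRect(q))
for o in outline_of("spanner","wrist")[:2]:
    ys,xs=np.nonzero(o["pixels"]); q=onplane(np.c_[xs,ys],.02,"wrist",T)[:,:2].astype(np.float32)*1000
    print("sp",o["score"],o["extent"],cv2.minAreaRect(q))
E
```

```text
[ 0.4506 -0.261   0.2909] 90.0
red [285.90810532 195.81517811] [271, 148, 30, 97, 1937] ((418.0845642089844, -259.28009033203125), (21.20796775817871, 99.4975814819336), 4.755455017089844)
red [613.21743849 198.48769899] [583, 169, 57, 59, 2764] ((753.728759765625, -261.2823486328125), (56.70036315917969, 62.51366424560547), 13.012324333190918)
sp 0.71 [229.7, 21.0, 306.2, 248.1] ((414.0125427246094, -204.5843505859375), (69.65169525146484, 218.58648681640625), 5.282346248626709)
sp 0.27 [400.8, 35.7, 639.9, 337.0] ((665.4788818359375, -284.864013671875), (251.81297302246094, 342.5476379394531), 13.012248992919922)
```

View pics/w12.png

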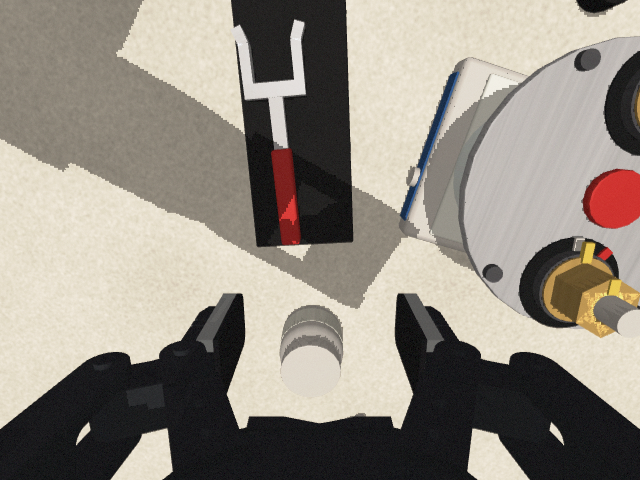

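The spanner lies on the mat with its handle at (286,196) and its jaws opening upward at (270,60). The handle measures 21 x 99.5 mm, as it should.

```bash
python3 - <<'E'
from h import *
T=np.load("w12T.npy"); a=np.radians(94.755); d=np.array([np.cos(a),np.sin(a)]); o=np.array([.4181,-.2593])+.03*d
e=np.array([-d[1],d[0]])
print(o,"tips",proj([[*(o+.134*d+.025*s*e),.02] for s in(1,-1)],"wrist",T),"throat",proj([[*(o+.084*d),.02]],"wrist",T))
plan([(*o,.12,94.8,.2)]+[(*o,.06,94.8,.2),(*o,.06,94.8,.2),(*o,.06,94.8,.2)])
E
```

```text
[ 0.41561314 -0.22940325] tips [[241.50743841  25.44883811]
 [294.75958213  20.49633493]] throat [[274.29314855  80.46476804]]
rows 8 tilt 0.12
xyz [[8.0,-8.8,42.7],[8.1,-8.7,42.8],[8.4,-8.4,42.7],[8.5,-8.3,42.7],[0.0,-0.0,30.0],[0.0,-0.0,30.0],[0.0,-0.0,0.0],[0.0,-0.0,0.0]]
rot [[0,0,-0.021],[0,0,-0.021],[0,0,-0.021],[0,0,-0.021],[0,0,0.0],[0,0,0.0],[0,0,0.0],[0,0,0.0]] g [0.2, 0.2, 0.2, 0.2, 0.2, 0.2, 0.2, 0.2]
```

Request:
apply_moves(xyz=[[8,-8.8,42.7],[8.1,-8.7,42.8],[8.4,-8.4,42.7],[8.5,-8.3,42.7],[0,0,30],[0,0,30],[0,0,0],[0,0,0]], rot=[[0,0,-0.021],[0,0,-0.021],[0,0,-0.021],[0,0,-0.021],[0,0,0],[0,0,0],[0,0,0],[0,0,0]], gripper=[0.2,0.2,0.2,0.2,0.2,0.2,0.2,0.2])

```text
clock: 40.4
ee_pos: [0.4153, -0.2293, 0.0599]
tcp_rot: [2.126, 2.312, 0.0]
contact_force: [0.2, -0.3, 1.1]
width: 0.0512
grip_force: 0.0
```

```bash
python3 - <<'E'
from h import *
T=pose(); print(T[:3,3].round(4),np.degrees(psi_of(T)).round(2))
plan([(.4156,-.2294,.020,94.76,.2,14)])
E
```

```text
[ 0.4153 -0.2293  0.0599] 94.8
rows 3 tilt 0.07
xyz [[-0.0,0.1,13.3],[-0.1,0.1,13.3],[-0.0,0.1,13.3]]
rot [[0,0,0.0],[0,0,0.001],[0,0,-0.0]] g [0.2, 0.2, 0.2]
```

Request:
apply_moves(xyz=[[0,0,13.3],[0,0,13.3],[0,0,13],[0,0,0],[0,0,0],[0,0,0],[0,0,0],[0,0,0]], rot=[[0,0,0],[0,0,0],[0,0,0],[0,0,0],[0,0,0],[0,0,0],[0,0,0],[0,0,0]], gripper=[0.2,0.2,0.2,0.2,-1,-1,-1,-1], newtons=80)

```text
clock: 41.4
ee_pos: [0.4145, -0.2288, 0.0201]
tcp_rot: [2.126, 2.312, 0.0]
contact_force: [-1.7, 0.9, 5.6]
width: 0.0182
grip_force: 79.1
```

Request:
apply_moves(xyz=[[0,0,-10],[0,0,-40],[0,0,-50],[0,0,-50],[0,0,-50],[0,0,-50],[0,0,0]], rot=[[0,0,0],[0,0,0],[0,0,0],[0,0,0],[0,0,0],[0,0,0],[0,0,0]], gripper=[-1,-1,-1,-1,-1,-1,-1])

```text
clock: 42.28
ee_pos: [0.4161, -0.2297, 0.2738]
tcp_rot: [2.121, 2.307, 0.003]
contact_force: [0.6, -0.4, -2.5]
width: 0.0181
grip_force: 78.8
```

```bash
python3 - <<'E'
from h import *
s=manip.observe();T=pose(); print(T[:3,3].round(4),np.degrees(psi_of(T)).round(2),s["width"],s["grip_force"])
w=imaging.capture("wrist"); cv2.imwrite("pics/w13.png",w[0:420,100:540])
t=lambda x,y,z:(T@[x/1000,y/1000,z/1000,1])[:3]
# tool z = down; underside at tool z +16, head top at 0
P=[t(134,-25,8),t(134,25,8),t(84,0,8),t(120,-20,0),t(120,20,0),t(84,-20,0),t(84,20,0)]
print((proj(P,"wrist",T)-[100,0]).round(0).tolist())
E
```

```text
[ 0.4161 -0.2297  0.2738] 94.81 0.018074182878346518 78.81061792373657
[[131.0, -97.0], [299.0, -97.0], [216.0, 84.0], [145.0, -54.0], [285.0, -54.0], [151.0, 81.0], [279.0, 81.0]]
```

View pics/w13.png

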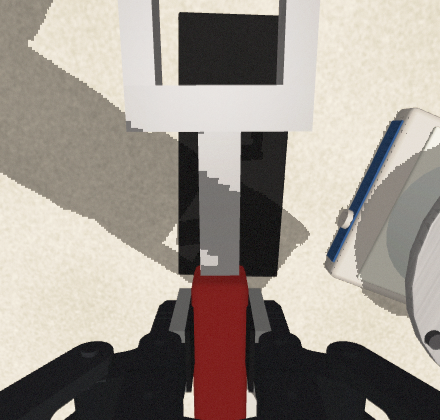

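The throat in the picture, at (216,84), matches the prediction to about 1 px, so the grip is true. That was my 15th picture, one over the limit of 14, so I'll go on by numbers only.

```bash
python3 - <<'E'
from h import *
n=np.array([.6315,-.298]); a=np.radians(89.6); d=np.array([np.cos(a),np.sin(a)]); p=n-.166*d; print(p)
plan([(*p,.27,89.6,-1),(*p,.27,89.6,-1),(*p,.199,89.6,-1,36),(*p,.199,89.6,-1),(*p,.199,89.6,-1)])
E
```

```text
[ 0.63034111 -0.46399595]
rows 12 tilt 0.24
xyz [[-36.0,27.9,0.2],[-35.7,28.3,0.2],[-35.3,28.8,0.2],[-34.9,29.2,0.2],[-34.6,29.7,0.2],[-34.1,30.2,0.2],[-33.8,30.5,0.2],[0.0,0.0,0.0],[0.0,0.0,35.5],[0.0,0.0,35.5],[0.0,0.0,0.0],[0.0,0.0,0.0]]
rot [[0,0,0.013],[0,0,0.013],[0,0,0.013],[0,0,0.013],[0,0,0.013],[0,0,0.013],[0,0,0.013],[0,0,-0.0],[0,0,-0.0],[0,0,-0.0],[0,0,-0.0],[0,0,-0.0]] g [-1, -1, -1, -1, -1, -1, -1, -1, -1, -1, -1, -1]
```

Request:
apply_moves(xyz=[[-36,27.9,0.2],[-35.7,28.3,0.2],[-35.3,28.8,0.2],[-34.9,29.2,0.2],[-34.6,29.7,0.2],[-34.1,30.2,0.2],[-33.8,30.5,0.2],[0,0,0],[0,0,35.5],[0,0,35.5],[0,0,0],[0,0,0]], rot=[[0,0,0.013],[0,0,0.013],[0,0,0.013],[0,0,0.013],[0,0,0.013],[0,0,0.013],[0,0,0.013],[0,0,0],[0,0,0],[0,0,0],[0,0,0],[0,0,0]], gripper=[-1,-1,-1,-1,-1,-1,-1,-1,-1,-1,-1,-1])

```text
clock: 43.82
ee_pos: [0.6298, -0.4636, 0.1976]
tcp_rot: [-2.229, -2.214, -0.0]
contact_force: [0.3, -0.9, -1.0]
width: 0.0183
grip_force: 78.8
```

```bash
cat >> h.py <<'E'
def throat(T,w):
    """sub-check of the spanner in the hand: bright/dark edges of the throat in tool mm at head top (tool z 0)"""
    c=C["wrist"]; H=c["hand_eye"]
    def tool(u):
        d=H[:3,:3]@[(u[0]-c["cx"])/c["fx"],(u[1]-c["cy"])/c["fy"],1]; o=H[:3,3]; return (o-d*o[2]/d[2])*1000
    return tool
E
python3 - <<'E'
from h import *
s=manip.observe();T=pose(); print(T[:3,3].round(4),np.degrees(psi_of(T)).round(2),s["width"],s["contact_force"])
w=imaging.capture("wrist"); cv2.imwrite("pics/w14.png",w); tool=throat(T,w)
g=cv2.cvtColor(w,cv2.COLOR_BGR2GRAY)
for v in(20,40,60):
    r=g[v].astype(int); d=np.abs(np.diff(cv2.GaussianBlur(g[v:v+1],(5,1),0)[0].astype(int))); k=[i for i in range(180,450) if d[i]>14]
    print(v,k,[tool((i,v)).round(1)[:2].tolist() for i in k[:1]+k[-1:]])
u=proj([[.6315,-.298,.222]],"wrist",T)[0]; print("stub pred px",u)
nuts()
plan([(.6303+.0004,-.464+.06,.199,89.6,-1,10)])
E
```

```text
[ 0.6298 -0.4636  0.1976] 89.6 0.01833817743099281 [ 0.3098326  -0.8655752  -1.00102884]
20 [250, 251, 252, 253, 259, 378, 384, 385, 386, 418] [[101.2, -19.5], [101.2, 31.0]]
40 [251, 252, 253, 259, 260, 261, 268, 269, 270, 383, 384, 385, 416, 417, 418, 431, 435, 436, 438, 439, 440] [[95.7, -19.5], [95.7, 38.1]]
60 [252, 253, 254, 255, 259, 260, 261, 262, 296, 297, 298, 376, 382, 383, 384, 414, 415, 416, 417, 424, 425, 426] [[90.1, -19.5], [90.1, 34.2]]
stub pred px [ 315.25679696 -387.90126466]
rows 7 tilt 0.16
xyz [[8.6,-0.0,0.0],[8.6,-0.1,0.1],[8.6,0.0,-0.0],[8.6,-0.0,0.0],[8.6,-0.0,0.1],[8.6,-0.1,-0.0],[8.6,0.0,0.0]]
rot [[0,0,0.0],[0,0,0.0],[0,0,0.0],[0,0,0.0],[0,0,0.0],[0,0,0.0],[0,0,0.0]] g [-1, -1, -1, -1, -1, -1, -1]
```

Request:
apply_moves(xyz=[[10,0,0],[10,0,0],[8,0,0],[8,0,0],[6,0,0],[6,0,0],[6,0,0],[6,0,0],[0,0,0]], rot=[[0,0,0],[0,0,0],[0,0,0],[0,0,0],[0,0,0],[0,0,0],[0,0,0],[0,0,0],[0,0,0]], gripper=[-1,-1,-1,-1,-1,-1,-1,-1,-1])

```text
clock: 45.05
ee_pos: [0.6303, -0.4032, 0.1972]
tcp_rot: [-2.229, -2.214, -0.0]
contact_force: [-0.7, 0.5, -2.1]
width: 0.0182
grip_force: 78.8
```

```bash
cat >> h.py <<'E'
def st(n=None):
    s=manip.observe();T=pose(); print(round(s["clock"],2),T[:3,3].round(4),np.degrees(psi_of(T)).round(2),"w",round(s["width"],4),"F",s["contact_force"].round(1),"M",s["ft_torque"].round(2))
    if n is not None: J=(T@[.106,.0005,.008,1])[:3]; print("jaw-nut mm",((J[:2]-n)*1000).round(1))
E
python3 - <<'E'
from h import *
st(np.array([.6315,-.298]))
E
```

```text
45.05 [ 0.6303 -0.4032  0.1972] 89.62 w 0.0182 F [-0.7  0.5 -2.1] M [-0.04  0.05  0.02]
jaw-nut mm [-0.   0.8]
```

Request:
apply_moves(xyz=[[0.26,-7.4,0],[0.26,-7.4,0],[0.26,-7.4,0]], rot=[[0,0,0.07],[0,0,0.07],[0,0,0.07]], gripper=[-1,-1,-1])

```text
clock: 45.42
ee_pos: [0.6077, -0.4015, 0.1972]
tcp_rot: [-2.451, -1.965, 0.001]
contact_force: [-0.4, -0.3, -2.2]
width: 0.0184
grip_force: 78.9
```

Request:
apply_moves(xyz=[[0.26,-7.4,0],[0,0,0]], rot=[[0,0,0.07],[0,0,0]], gripper=[-1,-1])

```text
clock: 45.68
ee_pos: [0.6005, -0.3996, 0.1972]
tcp_rot: [-2.516, -1.881, 0.001]
contact_force: [-1.7, 0.4, -2.2]
width: 0.0183
grip_force: 78.8
```

Request:
apply_moves(xyz=[[0.26,-7.4,0],[0.26,-7.4,0],[0,0,0]], rot=[[0,0,0.07],[0,0,0.07],[0,0,0]], gripper=[-1,-1,-1])

```text
clock: 46.05
ee_pos: [0.5869, -0.3945, 0.1972]
tcp_rot: [-2.64, -1.703, 0.001]
contact_force: [-2.2, -0.7, -2.8]
width: 0.0182
grip_force: 78.9
```

```bash
python3 - <<'E'
from h import *
st(np.array([.6315,-.298]))
E
```

```text
46.05 [ 0.5869 -0.3945  0.1972] 65.65 w 0.0182 F [-2.2 -0.7 -2.8] M [-0.21  0.45  0.23]
jaw-nut mm [-0.4 -0.1]
```

Request:
apply_moves(xyz=[[0.26,-7.5,0],[0.26,-7.5,0],[0.26,-7.5,0],[0.26,-7.5,0],[0.26,-7.5,0],[0.26,-7.5,0],[0.26,-7.5,0],[0,0,0],[0,0,0]], rot=[[0,0,0.071],[0,0,0.071],[0,0,0.071],[0,0,0.071],[0,0,0.071],[0,0,0.071],[0,0,0.071],[0,0,0],[0,0,0]], gripper=[-1,-1,-1,-1,-1,-1,-1,-1,-1])

```text
clock: 47.18
ee_pos: [0.5461, -0.362, 0.1971]
tcp_rot: [-2.976, -1.003, 0.002]
contact_force: [-5.1, -1.5, -1.2]
width: 0.0187
grip_force: 79.0
```

```bash
python3 - <<'E'
from h import *
st(np.array([.6315,-.298]))
E
```

```text
47.17 [ 0.5461 -0.362   0.1971] 37.25 w 0.0187 F [-5.1 -1.5 -1.2] M [-0.22  0.88  0.24]
jaw-nut mm [-0.7 -0.3]
```

```bash
python3 - <<'E'
from h import *
T=pose(); a=psi_of(T)+.19; c,s=np.cos(a),np.sin(a)
n=np.array([.6315,-.298]); p=n-.106*np.array([c,s]); q=n-.168*np.array([c,s])
T2=T.copy(); T2[:3,:3]=[[c,s,0],[s,-c,0],[0,0,-1]]; T2[:2,3]=p
d=np.degrees(a)
plan([(*q,.1972,d,-1,12),(*q,.1972,d,-1),(*q,.26,d,-1,40),(.567,-.279,.34,d,-1),(.567,-.279,.34,d,-1),(.567,-.279,.34,d,-1)],T=T2)
E
```

```text
rows 15 tilt 0.0
xyz [[-10.3,-0.0,-0.0],[-10.4,-0.0,-0.0],[-10.3,-0.0,-0.1],[-10.3,-0.0,0.0],[-10.4,-0.0,0.0],[-10.3,-0.0,-0.0],[-0.0,-0.0,-0.0],[-0.0,-0.0,-31.4],[-0.0,-0.0,-31.4],[34.8,-15.2,-20.0],[34.8,-15.2,-20.0],[34.7,-15.1,-20.0]]
rot [[0,0,-0.0],[0,0,-0.0],[0,0,0.0],[0,0,0.0],[0,0,0.0],[0,0,0.0],[0,0,0.0],[0,0,0.0],[0,0,0.0],[0,0,-0.0],[0,0,0.0],[0,0,0.0]] g [-1, -1, -1, -1, -1, -1, -1, -1, -1, -1, -1, -1]
xyz [[34.8,-15.2,-20.0],[0.0,-0.0,-0.0],[0.0,-0.0,-0.0]]
rot [[0,0,0.0],[0,0,0.0],[0,0,0.0]] g [-1, -1, -1]
```

Request:
apply_moves(xyz=[[0.2,6.7,0],[0.2,6.7,0],[0.2,6.7,0],[0,0,0],[-10,0,0],[-10,0,0],[-10.5,0,0],[-10.5,0,0],[-10.5,0,0],[-10.5,0,0],[0,0,-31.4],[0,0,-31.4]], rot=[[0,0,-0.063],[0,0,-0.063],[0,0,-0.064],[0,0,0],[0,0,0],[0,0,0],[0,0,0],[0,0,0],[0,0,0],[0,0,0],[0,0,0],[0,0,0]], gripper=[-1,-1,-1,-1,-1,-1,-1,-1,-1,-1,-1,-1])

```text
clock: 48.68
ee_pos: [0.5179, -0.4229, 0.2603]
tcp_rot: [-2.87, -1.275, 0.001]
contact_force: [-0.7, 0.5, -1.5]
width: 0.0183
grip_force: 78.8
```

Request:
apply_moves(xyz=[[34.8,-15.2,-20],[34.8,-15.2,-20],[34.7,-15.1,-20],[34.8,-15.2,-20],[0,0,0],[0,0,0]], rot=[[0,0,0],[0,0,0],[0,0,0],[0,0,0],[0,0,0],[0,0,0]], gripper=[-1,-1,-1,-1,-1,-1])

```text
clock: 49.42
ee_pos: [0.5663, -0.279, 0.3397]
tcp_rot: [2.87, 1.277, -0.001]
contact_force: [-0.2, -0.8, -2.2]
width: 0.0185
grip_force: 78.9
```

```bash
cat >> h.py <<'E'
def reds(w,T,n):
    hsv=cv2.cvtColor(w,cv2.COLOR_BGR2HSV); k,_,s_,ce=cv2.connectedComponentsWithStats(cv2.inRange(hsv,(0,170,60),(4,255,255))|cv2.inRange(hsv,(176,170,60),(180,255,255)))
    for i in range(1,k):
        d=onplane(ce[i],.165,"wrist",T)[0,:2]-n
        if s_[i,4]>8 and .02<np.hypot(*d)<.04: print("red",ce[i].round(1),s_[i,4],np.degrees(np.arctan2(d[1],d[0])).round(1),np.hypot(*d).round(4))
E
python3 - <<'E'
from h import *
st(); w,T=nuts("w15"); reds(w,T,NR); np.save("w15T.npy",T)
print(proj([[*NR,.18],[*NL,.18]],"wrist",T))
E
```

```text
49.42 [ 0.5663 -0.279   0.3397] 47.96 w 0.0185 F [-0.2 -0.8 -2.2] M [-0.07  0.05  0.01]
R [394.2 148.6] 139 [(0.168, 53.6, 0.0272), (0.172, 55.1, 0.0275), (0.175, 56.3, 0.0277), (0.202, 65.6, 0.03)] axis 57.8
red [399.5 143.8] 23 44.7 0.0306
[[398.83575754 186.28294676]
 [324.20402126  12.95629439]]
```

```bash
python3 - <<'E'
from h import *
a=np.radians(52); d=np.array([np.cos(a),np.sin(a)]); n=np.array([.6315,-.298]); q=n-.166*d
plan([(*q,.26,52,-1),(*q,.26,52,-1),(*q,.1975,52,-1,32),(*q,.1975,52,-1),(*q,.1975,52,-1)])
E
```

```text
rows 9 tilt 0.06
xyz [[-33.9,18.2,19.8],[-34.2,17.7,19.9],[-34.5,17.0,19.8],[-34.8,16.4,19.8],[-0.0,-0.0,0.0],[-0.0,-0.0,31.3],[-0.0,-0.0,31.2],[-0.0,-0.0,0.0],[-0.0,-0.0,0.0]]
rot [[0,0,-0.018],[0,0,-0.018],[0,0,-0.017],[0,0,-0.018],[0,0,-0.0],[0,0,-0.0],[0,0,-0.0],[0,0,-0.0],[0,0,-0.0]] g [-1, -1, -1, -1, -1, -1, -1, -1, -1]
```

Request:
apply_moves(xyz=[[-33.9,18.2,19.8],[-34.2,17.7,19.9],[-34.5,17.0,19.8],[-34.8,16.4,19.8],[0,0,0],[0,0,31.3],[0,0,31.2],[0,0,0],[0,0,0]], rot=[[0,0,-0.018],[0,0,-0.018],[0,0,-0.017],[0,0,-0.018],[0,0,0],[0,0,0],[0,0,0],[0,0,0],[0,0,0]], gripper=[-1,-1,-1,-1,-1,-1,-1,-1,-1])

```text
clock: 50.6
ee_pos: [0.5305, -0.4286, 0.1994]
tcp_rot: [2.823, 1.377, 0.001]
contact_force: [-0.2, -0.4, -1.6]
width: 0.0184
grip_force: 78.8
```

```bash
python3 - <<'E'
from h import *
st()
a=np.radians(52); d=np.array([np.cos(a),np.sin(a)]); n=np.array([.6315,-.298]); q=n-.106*d
plan([(*q,.1975,52,-1,10)])
E
```

```text
50.6 [ 0.5305 -0.4286  0.1994] 52.0 w 0.0184 F [-0.2 -0.4 -1.6] M [-0.04  0.06 -0.02]
rows 6 tilt 0.07
xyz [[9.8,-0.1,0.3],[9.9,-0.2,0.3],[9.8,-0.1,0.3],[9.9,-0.1,0.3],[9.8,-0.2,0.4],[9.9,-0.1,0.3]]
rot [[0,0,0.0],[0,0,0.0],[0,0,0.0],[0,0,0.0],[0,0,0.0],[0,0,0.0]] g [-1, -1, -1, -1, -1, -1]
```

Request:
apply_moves(xyz=[[10,-0.2,0.3],[10,-0.2,0.3],[10,-0.2,0.3],[10,-0.2,0.3],[10,-0.2,0.3],[9,-0.2,0.3],[0,0,0]], rot=[[0,0,0],[0,0,0],[0,0,0],[0,0,0],[0,0,0],[0,0,0],[0,0,0]], gripper=[-1,-1,-1,-1,-1,-1,-1])

```text
clock: 51.48
ee_pos: [0.5658, -0.3804, 0.1963]
tcp_rot: [-2.823, -1.379, 0.0]
contact_force: [-0.6, -0.5, -1.0]
width: 0.0183
grip_force: 78.9
```

Request:
apply_moves(xyz=[[0.26,-7.4,0],[0.26,-7.4,0],[0.26,-7.4,0],[0.26,-7.4,0],[0.26,-7.4,0],[0,0,0],[0,0,0]], rot=[[0,0,0.07],[0,0,0.07],[0,0,0.07],[0,0,0.07],[0,0,0.07],[0,0,0],[0,0,0]], gripper=[-1,-1,-1,-1,-1,-1,-1])

```text
clock: 52.35
ee_pos: [0.5406, -0.3538, 0.1964]
tcp_rot: [-3.02, -0.867, 0.001]
contact_force: [-1.1, -1.1, -1.9]
width: 0.0183
grip_force: 78.8
```

```bash
python3 - <<'E'
from h import *
st(np.array([.6315,-.298]))
E
```

```text
52.35 [ 0.5406 -0.3538  0.1964] 32.02 w 0.0183 F [-1.1 -1.1 -1.9] M [-0.08  0.28  0.08]
jaw-nut mm [-0.8 -0. ]
```

```bash
python3 - <<'E'
from h import *
T=pose(); a=psi_of(T)+.19; c,s=np.cos(a),np.sin(a)
n=np.array([.6315,-.298]); p=n-.106*np.array([c,s]); q=n-.168*np.array([c,s]); v=n-.03*np.array([c,s])-.06*np.array([s,-c])
T2=T.copy(); T2[:3,:3]=[[c,s,0],[s,-c,0],[0,0,-1]]; T2[:2,3]=q; T2[2,3]=.26
plan([(*v,.34,np.degrees(a),-1)],T=T2)
E
```

```text
rows 4 tilt 0.0
xyz [[34.5,-15.0,-20.0],[34.5,-15.0,-20.0],[34.5,-15.0,-20.0],[34.5,-15.0,-20.0]]
rot [[0,0,-0.0],[0,0,-0.0],[0,0,-0.0],[0,0,-0.0]] g [-1, -1, -1, -1]
```

Request:
apply_moves(xyz=[[0.2,6.7,0],[0.2,6.7,0],[0.2,6.7,0],[0,0,0],[-10,0,0],[-10,0,0],[-10.5,0,0],[-10.5,0,0],[-10.5,0,0],[-10.5,0,0],[0,0,-31.4],[0,0,-31.4]], rot=[[0,0,-0.063],[0,0,-0.063],[0,0,-0.064],[0,0,0],[0,0,0],[0,0,0],[0,0,0],[0,0,0],[0,0,0],[0,0,0],[0,0,0],[0,0,0]], gripper=[-1,-1,-1,-1,-1,-1,-1,-1,-1,-1,-1,-1])

```text
clock: 53.85
ee_pos: [0.5068, -0.412, 0.2595]
tcp_rot: [-2.924, -1.146, 0.001]
contact_force: [0.4, -0.5, -1.4]
width: 0.0182
grip_force: 78.7
```

Request:
apply_moves(xyz=[[34.5,-15,-20],[34.5,-15,-20],[34.5,-15,-20],[34.5,-15,-20],[0,0,0],[0,0,0]], rot=[[0,0,0],[0,0,0],[0,0,0],[0,0,0],[0,0,0],[0,0,0]], gripper=[-1,-1,-1,-1,-1,-1])

```text
clock: 54.6
ee_pos: [0.5674, -0.2741, 0.3389]
tcp_rot: [-2.924, -1.148, 0.001]
contact_force: [0.8, -0.4, -1.3]
width: 0.0186
grip_force: 78.9
```

```bash
python3 - <<'E'
from h import *
st(); w,T=nuts("w16"); reds(w,T,NR); np.save("w16T.npy",T)
E
```

```text
54.6 [ 0.5674 -0.2741  0.3389] 42.87 w 0.0186 F [ 0.8 -0.4 -1.3] M [-0.08  0.04  0.02]
R [395.2 144.2] 91 [(0.168, 47.3, 0.0294), (0.172, 48.7, 0.0296), (0.175, 49.8, 0.0298), (0.202, 58.9, 0.0317)] axis 36.9
```

The right nut's pointer now covers its red line (47.3–48.7° against 49.2°, no red showing). Now the left nut.

```bash
python3 - <<'E'
from h import *
a=np.radians(29.7); d=np.array([np.cos(a),np.sin(a)]); n=np.array([.6672,-.1737]); q=n-.166*d; print(q)
plan([(*q,.27,29.7,-1),(*q,.27,29.7,-1),(*q,.198,29.7,-1,36),(*q,.198,29.7,-1),(*q,.198,29.7,-1)])
E
```

```text
[ 0.52300717 -0.25594614]
rows 7 tilt 0.07
xyz [[-9.9,-21.8,34.2],[-12.3,-20.5,34.3],[-0.0,0.0,-0.0],[-0.0,0.0,36.0],[-0.0,0.0,36.0],[-0.0,0.0,-0.0],[-0.0,0.0,-0.0]]
rot [[0,0,0.114],[0,0,0.115],[0,0,-0.0],[0,0,-0.0],[0,0,-0.0],[0,0,-0.0],[0,0,-0.0]] g [-1, -1, -1, -1, -1, -1, -1]
```

Request:
apply_moves(xyz=[[-9.9,-21.8,34.2],[-12.3,-20.5,34.3],[0,0,0],[0,0,0],[0,0,36],[0,0,36],[0,0,0],[0,0,0]], rot=[[0,0,0.114],[0,0,0.115],[0,0,0],[0,0,0],[0,0,0],[0,0,0],[0,0,0],[0,0,0]], gripper=[-1,-1,-1,-1,-1,-1,-1,-1])

```text
clock: 55.65
ee_pos: [0.5253, -0.2563, 0.2006]
tcp_rot: [3.034, 0.806, 0.004]
contact_force: [0.6, -0.7, -2.1]
width: 0.0182
grip_force: 78.8
```

```bash
python3 - <<'E'
from h import *
st()
a=np.radians(29.7); d=np.array([np.cos(a),np.sin(a)]); n=np.array([.6672,-.1737]); q=n-.106*d
plan([(*q,.197,29.7,-1,10)])
E
```

```text
55.65 [ 0.5253 -0.2563  0.2006] 29.75 w 0.0182 F [ 0.6 -0.7 -2.1] M [-0.04  0.04  0.01]
rows 6 tilt 0.17
xyz [[9.7,-0.2,0.6],[9.7,-0.3,0.6],[9.7,-0.2,0.6],[9.7,-0.2,0.6],[9.7,-0.2,0.6],[9.7,-0.3,0.6]]
rot [[0,0,0.0],[0,0,0.0],[0,0,0.0],[0,0,0.001],[0,0,-0.0],[0,0,-0.0]] g [-1, -1, -1, -1, -1, -1]
```

Request:
apply_moves(xyz=[[9.7,-0.8,0.6],[9.7,-0.6,0.6],[9.7,-0.2,0.6],[9.7,-0.2,0.6],[9.7,-0.2,0.6],[9.7,0,0.6],[0,0,0],[0,0,0]], rot=[[0,0,0],[0,0,0],[0,0,0],[0,0,0],[0,0,0],[0,0,0],[0,0,0],[0,0,0]], gripper=[-1,-1,-1,-1,-1,-1,-1,-1])

```text
clock: 56.65
ee_pos: [0.5731, -0.2248, 0.195]
tcp_rot: [-3.036, -0.806, 0.001]
contact_force: [0.1, 0.2, -1.7]
width: 0.0186
grip_force: 78.8
```

```bash
python3 - <<'E'
from h import *
st(np.array([.6672,-.1737]))
E
```

```text
56.65 [ 0.5731 -0.2248  0.195 ] 29.73 w 0.0186 F [ 0.1  0.2 -1.7] M [-0.04  0.07  0.02]
jaw-nut mm [-1.9  1.1]
```

Request:
apply_moves(xyz=[[0.26,-6.9,0],[0.26,-7.0,0],[0.26,-7.4,0],[0.26,-7.4,0],[0.26,-7.4,0],[0,0,0]], rot=[[0,0,0.07],[0,0,0.07],[0,0,0.07],[0,0,0.07],[0,0,0.07],[0,0,0]], gripper=[-1,-1,-1,-1,-1,-1])

```text
clock: 57.4
ee_pos: [0.5608, -0.1909, 0.1952]
tcp_rot: [3.13, 0.266, -0.001]
contact_force: [-1.2, -0.7, -2.5]
width: 0.0185
grip_force: 78.9
```

Request:
apply_moves(xyz=[[0.26,-7.4,0],[0.26,-7.4,0],[0.26,-7.4,0],[0.26,-7.4,0],[0.26,-7.4,0],[0.26,-7.4,0],[0.26,-7.4,0],[0.26,-7.4,0],[0.26,-7.4,0],[0,0,0],[0,0,0]], rot=[[0,0,0.07],[0,0,0.07],[0,0,0.07],[0,0,0.07],[0,0,0.07],[0,0,0.07],[0,0,0.07],[0,0,0.07],[0,0,0.07],[0,0,0],[0,0,0]], gripper=[-1,-1,-1,-1,-1,-1,-1,-1,-1,-1,-1])

```text
clock: 58.78
ee_pos: [0.5702, -0.1258, 0.1949]
tcp_rot: [-3.059, 0.715, 0.002]
contact_force: [-3.0, 3.7, 0.1]
width: 0.0185
grip_force: 79.2
```

```bash
python3 - <<'E'
from h import *
st(np.array([.6672,-.1737]))
T=pose(); a=psi_of(T)+.19; c,s=np.cos(a),np.sin(a)
n=np.array([.6665,-.1733]); q=n-.168*np.array([c,s]); 
T2=T.copy(); T2[:3,:3]=[[c,s,0],[s,-c,0],[0,0,-1]]; T2[:2,3]=q; T2[2,3]=.26
b=np.radians(-41); v=n-.07*np.array([np.cos(b),np.sin(b)])+.10*np.array([np.sin(b),-np.cos(b)]); print(v)
v2=n-.03*np.array([c,s])+.065*np.array([s,-c]); print(v2)
plan([(*v2,.34,np.degrees(a),-1)],T=T2)
E
```

```text
58.77 [ 0.5702 -0.1258  0.1949] -26.31 w 0.0185 F [-3.   3.7  0.1] M [0.71 0.46 0.29]
jaw-nut mm [-2.2  0.5]
[ 0.54806443 -0.20284683]
[ 0.62029043 -0.22797792]
rows 4 tilt 0.0
xyz [[34.5,16.3,-20.0],[34.5,16.2,-20.0],[34.5,16.3,-20.0],[34.5,16.2,-20.0]]
rot [[0,0,-0.0],[0,0,0.0],[0,0,0.0],[0,0,0.0]] g [-1, -1, -1, -1]
```

Request:
apply_moves(xyz=[[0.2,6.7,0],[0.2,6.7,0],[0.2,6.7,0],[0,0,0],[-10,0,0],[-10,0,0],[-10.5,0,0],[-10.5,0,0],[-10.5,0,0],[-10.5,0,0],[0,0,-31.4],[0,0,-31.4]], rot=[[0,0,-0.063],[0,0,-0.063],[0,0,-0.064],[0,0,0],[0,0,0],[0,0,0],[0,0,0],[0,0,0],[0,0,0],[0,0,0],[0,0,0],[0,0,0]], gripper=[-1,-1,-1,-1,-1,-1,-1,-1,-1,-1,-1,-1])

```text
clock: 60.28
ee_pos: [0.5031, -0.1279, 0.2584]
tcp_rot: [-3.113, 0.425, 0.002]
contact_force: [-0.7, 0.9, -1.5]
width: 0.0183
grip_force: 78.8
```

Request:
apply_moves(xyz=[[34.5,16.3,-20],[34.5,16.2,-20],[34.5,16.3,-20],[34.5,16.2,-20],[0,0,0],[0,0,0]], rot=[[0,0,0],[0,0,0],[0,0,0],[0,0,0],[0,0,0],[0,0,0]], gripper=[-1,-1,-1,-1,-1,-1])

```text
clock: 61.02
ee_pos: [0.6184, -0.2273, 0.3369]
tcp_rot: [-3.112, 0.425, 0.003]
contact_force: [-0.6, -0.6, -2.1]
width: 0.0186
grip_force: 79.0
```

```bash
python3 - <<'E'
from h import *
st(); w,T=nuts("w17"); reds(w,T,NL); np.save("w17T.npy",T); print(proj([[*NL,.18],[*NR,.18]],"wrist",T))
reds(w,T,NR)
hsv=cv2.cvtColor(w,cv2.COLOR_BGR2HSV); m=cv2.inRange(hsv,(20,60,200),(40,130,255)); 
g=cv2.inRange(hsv,(0,0,200),(180,40,255)); u=proj([[*NL,.222]],"wrist",T)[0]; mm=np.zeros_like(g); cv2.circle(mm,tuple(u.astype(int)),24,255,-1)
print("stub",u,cen(g&mm),onplane(cen(g&mm),.222,"wrist",T)[0].round(4),(g&mm).sum()//255)
E
```

```text
61.02 [ 0.6184 -0.2273  0.3369] -15.55 w 0.0186 F [-0.6 -0.6 -2.1] M [0.01 0.07 0.01]
L [198.4 173.2] 211 [(0.168, 61.3, 0.0291), (0.172, 59.8, 0.028), (0.175, 58.6, 0.0271), (0.202, 44.2, 0.0204)] axis 16.2
R [374.2 171.2] 69 [(0.168, 51.9, 0.024), (0.172, 51.5, 0.0246), (0.175, 51.2, 0.0251), (0.202, 49.2, 0.0298)] axis 65.9
red [198.7 161.6] 38 46.3 0.032
[[232.29800312 183.91046169]
 [405.62082268 185.38305664]]
red [362.8 164. ] 14 49.3 0.034
stub [217.92384262 192.86416339] [214.48034934 193.48034934] [ 0.6676 -0.1715  0.222 ] 687
```

```bash
cat >> h.py <<'E'
def ring(w,T,n,z=.1685,r0=.0235,r1=.034):
    """angle of yellow/red pixels in the dial ring (outside the brass) on plane z"""
    hsv=cv2.cvtColor(w,cv2.COLOR_BGR2HSV)
    for nm,m,zz in(("yel",cv2.inRange(hsv,(23,125,60),(36,255,255)),z),("red",cv2.inRange(hsv,(0,150,50),(5,255,255))|cv2.inRange(hsv,(175,150,50),(180,255,255)),.165),("white",cv2.inRange(hsv,(0,0,120),(180,45,255)),.165)):
        ys,xs=np.nonzero(m); d=onplane(np.c_[xs,ys],zz,"wrist",T)[:,:2]-n; r=np.hypot(*d.T); a=np.degrees(np.arctan2(d[:,1],d[:,0]))
        k=(r>r0)&(r<r1)&(a>20)&(a<110)
        if nm=="white": k&=(r>.0265)&(r<.031)
        if k.sum()>5: print(nm,k.sum(),"median",np.median(a[k]).round(1),"range",np.percentile(a[k],[3,97]).round(1),"r",np.percentile(r[k],[3,97]).round(4))
E
python3 - <<'E'
from h import *
w=cv2.imread("pics/w17.png"); T=np.load("w17T.npy")
for n in(NL,np.array([.6676,-.1715])):
    print("L",n); ring(w,T,n)
print("R"); ring(w,T,NR)
print("R w16"); ring(cv2.imread("pics/w16.png"),np.load("w16T.npy"),NR)
print("R w15"); ring(cv2.imread("pics/w15.png"),np.load("w15T.npy"),NR)
print("R w10"); ring(cv2.imread("pics/w10.png"),np.load("w10T.npy"),NR)
print("L w9"); ring(cv2.imread("pics/w9.png"),np.load("w9T.npy"),NL)
E
```

```text
L [ 0.6674 -0.1738]
yel 165 median 64.0 range [ 50.1 107.5] r [0.0236 0.0334]
red 33 median 45.8 range [42.9 48.6] r [0.0287 0.0338]
white 37 median 100.9 range [ 89.3 109.2] r [0.0266 0.0289]
L [ 0.6676 -0.1715]
yel 159 median 56.3 range [47.  77.3] r [0.0237 0.0335]
red 43 median 43.3 range [39.7 46.6] r [0.027  0.0335]
white 21 median 89.6 range [ 83.8 107.5] r [0.0267 0.0308]
R
yel 48 median 52.5 range [46.  57.1] r [0.0236 0.0324]
red 13 median 44.6 range [42.8 52.8] r [0.0266 0.0339]
white 43 median 89.7 range [84.7 95.3] r [0.0266 0.0308]
R w16
yel 83 median 49.4 range [43.8 55. ] r [0.0252 0.0337]
red 9 median 56.3 range [55.6 57.2] r [0.0277 0.0334]
white 35 median 90.4 range [84.4 94.7] r [0.0273 0.0306]
R w15
yel 113 median 55.7 range [50.  61.8] r [0.0237 0.0336]
red 18 median 46.5 range [45.4 47.8] r [0.0275 0.0338]
white 42 median 90.1 range [83.9 95.9] r [0.0275 0.0309]
R w10
yel 122 median 86.3 range [80.7 92. ] r [0.0238 0.0336]
red 84 median 52.2 range [46.9 57.8] r [0.0274 0.0338]
white 12 median 94.6 range [92.7 96.6] r [0.0285 0.0307]
L w9
yel 176 median 90.3 range [34.3 98.2] r [0.0239 0.0337]
red 66 median 53.2 range [47.8 58.6] r [0.0293 0.0338]
```

```bash
python3 - <<'E'
from h import *
w=cv2.imread("pics/w10.png"); T=np.load("w10T.npy"); hsv=cv2.cvtColor(w,cv2.COLOR_BGR2HSV)
m=cv2.inRange(hsv,(0,150,50),(5,255,255))|cv2.inRange(hsv,(175,150,50),(180,255,255))
k,l,s_,ce=cv2.connectedComponentsWithStats(m)
for i in range(1,k):
    if s_[i,4]>20:
        ys,xs=np.nonzero(l==i); d=onplane(np.c_[xs,ys],.165,"wrist",T)[:,:2]-NR; a=np.degrees(np.arctan2(d[:,1],d[:,0]))
        dc=onplane(ce[i],.165,"wrist",T)[0,:2]-NR
        print(ce[i].round(1),s_[i],"cent",np.degrees(np.arctan2(dc[1],dc[0])).round(1),"med",np.median(a).round(1),np.percentile(a,[3,97]).round(1),NR)
for c in(NR,np.array([.6315,-.298])):
    d=onplane([351.9,106.9],.165,"wrist",T)[0,:2]-c; print(onplane([351.9,106.9],.165,"wrist",T)[0],np.degrees(np.arctan2(d[1],d[0])))
E
```

```text
[329.7  52.2] [ 302   22   56   62 2720] cent 74.6 med 74.6 [60.  89.3] [ 0.6317 -0.2979]
[352.  107.2] [347 101  11  14 105] cent 52.2 med 52.1 [46.9 57.7] [ 0.6317 -0.2979]
[146.4 181.8] [ 112  141   69   85 2182] cent 166.8 med 166.6 [156.3 179.1] [ 0.6317 -0.2979]
[ 0.65098738 -0.27282744  0.165     ] 52.43027191668327
[ 0.65098738 -0.27282744  0.165     ] 52.25469980819944
```

```bash
python3 - <<'E'
from h import *
T=np.load("w10T.npy"); print(T.round(4).tolist()); print(imaging.calibration("wrist"))
E
grep -n "w10T\|w9T" h.py; ls -la *.npy
```

```text
[[0.3811, 0.9245, 0.0004, 0.5951], [0.9245, -0.3811, 0.0002, -0.3451], [0.0004, 0.0003, -1.0, 0.3321], [0.0, 0.0, 0.0, 1.0]]
{'fx': 383.3722715330124, 'fy': 383.3722715330124, 'cx': 319.5276239903439, 'cy': 240.37510610066914, 'hand_eye': array([[-2.38992579e-04, -9.61204137e-01, -2.75837905e-01,
         7.15301537e-02],
       [ 9.99999964e-01, -2.62314571e-04,  4.76558148e-05,
         3.54856427e-04],
       [-1.18163268e-04, -2.75837884e-01,  9.61204165e-01,
        -1.29114087e-01],
       [ 0.00000000e+00,  0.00000000e+00,  0.00000000e+00,
         1.00000000e+00]])}
-rw-r--r-- 1 agent agent 256 Nov 30 08:55 w10T.npy
-rw-r--r-- 1 agent agent 256 Nov 30 08:57 w12T.npy
-rw-r--r-- 1 agent agent 256 Nov 30 09:00 w15T.npy
-rw-r--r-- 1 agent agent 256 Nov 30 09:02 w16T.npy
-rw-r--r-- 1 agent agent 256 Nov 30 09:03 w17T.npy
-rw-r--r-- 1 agent agent 256 Nov 30 08:52 w7T.npy
-rw-r--r-- 1 agent agent 256 Nov 30 08:55 w9T.npy
```

The calibration reading varies between calls, so I'll average many of them and re-evaluate the images.

```bash
python3 - <<'E'
from bench import imaging; import numpy as np
H=np.array([imaging.calibration("wrist")["hand_eye"] for _ in range(200)]); print(H[:,:3,3].std(0),H[:,:3,3].mean(0),H[0,:3,3],H[-1,:3,3],H[:,0,2].std())
np.save("H.npy",H.mean(0))
E
sed -i 's/^def pose/if __import__("os").path.exists("H.npy"): C["wrist"]["hand_eye"]=np.load("H.npy")\ndef pose/' h.py
python3 - <<'E'
from h import *
def stub(w,T,n):
    hsv=cv2.cvtColor(w,cv2.COLOR_BGR2HSV); g=cv2.inRange(hsv,(0,0,120),(180,30,255)); u=proj([[*n,.222]],"wrist",T)[0]
    mm=np.zeros_like(g); cv2.circle(mm,tuple(u.astype(int)),20,255,-1); p=onplane(cen(g&mm),.222,"wrist",T)[0,:2]; return p,(g&mm).sum()//255
for nm,n,k in(("L","w7","L"),("R","w7","R"),("L","w9","L"),("R","w9","R"),("R","w10","R"),("R","w15","R"),("R","w16","R"),("L","w17","L"),("R","w17","R")):
    w=cv2.imread("pics/%s.png"%n); T=np.load(n+"T.npy"); c=NL if k=="L" else NR; p,a=stub(w,T,c); print("==",n,k,"stub",p.round(4),a); ring(w,T,c)
E
```

```text
[2.91433544e-16 8.13151629e-19 2.77555756e-16] [ 0.07153015  0.00035486 -0.12911409] [ 0.07153015  0.00035486 -0.12911409] [ 0.07153015  0.00035486 -0.12911409] 5.551115123125783e-17
== w7 L stub [ 0.6666 -0.1713] 781
yel 39 median 79.1 range [68.6 84.9] r [0.0243 0.029 ]
red 12 median 55.3 range [50.6 58.1] r [0.0327 0.0339]
white 118 median 38.4 range [22.3 91.8] r [0.0266 0.0304]
== w7 R stub [ 0.6307 -0.2966] 532
red 77 median 53.6 range [47.7 59.8] r [0.0269 0.0337]
white 28 median 91.5 range [86.7 96.3] r [0.028  0.0305]
== w9 L stub [ 0.6667 -0.1711] 767
yel 176 median 90.3 range [34.3 98.2] r [0.0239 0.0337]
red 66 median 53.2 range [47.8 58.6] r [0.0293 0.0338]
== w9 R stub [ 0.6309 -0.3001] 868
red 75 median 53.4 range [47.4 59.3] r [0.0268 0.0337]
white 25 median 91.6 range [86.9 96.6] r [0.028 0.031]
== w10 R stub [ 0.631  -0.2958] 678
yel 122 median 86.3 range [80.7 92. ] r [0.0238 0.0336]
red 84 median 52.2 range [46.9 57.8] r [0.0274 0.0338]
white 12 median 94.6 range [92.7 96.6] r [0.0285 0.0307]
== w15 R stub [ 0.6317 -0.2956] 633
yel 113 median 55.7 range [50.  61.8] r [0.0237 0.0336]
red 18 median 46.5 range [45.4 47.8] r [0.0275 0.0338]
white 42 median 90.1 range [83.9 95.9] r [0.0275 0.0309]
== w16 R stub [ 0.6318 -0.2957] 643
yel 83 median 49.4 range [43.8 55. ] r [0.0252 0.0337]
red 9 median 56.3 range [55.6 57.2] r [0.0277 0.0334]
white 35 median 90.4 range [84.4 94.7] r [0.0273 0.0306]
== w17 L stub [ 0.668  -0.1735] 631
yel 165 median 64.0 range [ 50.1 107.5] r [0.0236 0.0334]
red 33 median 45.8 range [42.9 48.6] r [0.0287 0.0338]
white 37 median 100.9 range [ 89.3 109.2] r [0.0266 0.0289]
== w17 R stub [ 0.6316 -0.2982] 590
yel 48 median 52.5 range [46.  57.1] r [0.0236 0.0324]
red 13 median 44.6 range [42.8 52.8] r [0.0266 0.0339]
white 43 median 89.7 range [84.7 95.3] r [0.0266 0.0308]
```

```bash
for i in 1 2 3; do python3 -c "
from bench import imaging
print(imaging.calibration('wrist')['hand_eye'][:3,3],imaging.calibration('top')['t'])"; done
```

```text
[ 0.07153015  0.00035486 -0.12911409] [0.04397696 0.57229461 1.46977977]
[ 0.07153015  0.00035486 -0.12911409] [0.04397696 0.57229461 1.46977977]
[ 0.07153015  0.00035486 -0.12911409] [0.04397696 0.57229461 1.46977977]
```

```bash
python3 - <<'E'
from h import *
w=cv2.imread("pics/w17.png"); T=np.load("w17T.npy"); n=np.array([.6676,-.1735])
hsv=cv2.cvtColor(w,cv2.COLOR_BGR2HSV)
for z in(.170,.175,.178):
    m=cv2.inRange(hsv,(23,125,60),(36,255,255)); ys,xs=np.nonzero(m); d=onplane(np.c_[xs,ys],z,"wrist",T)[:,:2]-n; r=np.hypot(*d.T); a=np.degrees(np.arctan2(d[:,1],d[:,0]))
    for lo,hi in((.020,.023),(.023,.026),(.026,.029),(.029,.033)):
        k=(r>lo)&(r<hi)&(a>20)&(a<85); print(z,lo,k.sum(),np.percentile(a[k],[5,50,95]).round(1) if k.sum()>4 else "")
for z in(.170,.175,.178): print("R",z); ring(w,T,np.array([.6316,-.298]),z)
E
```

```text
0.17 0.02 20 [64.8 69.4 74.5]
0.17 0.023 39 [50.  69.2 77.9]
0.17 0.026 63 [50.  63.3 75.9]
0.17 0.029 47 [49.7 55.1 72.5]
0.175 0.02 29 [62.4 68.6 74.7]
0.175 0.023 53 [46.8 65.5 75.4]
0.175 0.026 52 [47.6 56.8 72.2]
0.175 0.029 43 [47.6 52.8 57.4]
0.178 0.02 33 [60.7 67.8 75.6]
0.178 0.023 59 [45.3 61.8 73.7]
0.178 0.026 44 [46.2 53.6 70.6]
0.178 0.029 45 [46.9 51.6 56.5]
R 0.17
yel 53 median 52.4 range [45.9 56.9] r [0.0236 0.0327]
red 12 median 44.3 range [42.8 52.3] r [0.0267 0.034 ]
white 43 median 89.8 range [84.5 95. ] r [0.0267 0.0309]
R 0.175
yel 55 median 51.8 range [45.3 56.2] r [0.0241 0.0331]
red 12 median 44.3 range [42.8 52.3] r [0.0267 0.034 ]
white 43 median 89.8 range [84.5 95. ] r [0.0267 0.0309]
R 0.178
yel 58 median 51.5 range [45.3 55.9] r [0.0239 0.0335]
red 12 median 44.3 range [42.8 52.3] r [0.0267 0.034 ]
white 43 median 89.8 range [84.5 95. ] r [0.0267 0.0309]
```

Consistent result: the pointers are at about R 50–51.5° and L 52.5°, against red at 49.2°. The left needs roughly 3.5° more, so I'll re-engage it.

```bash
python3 - <<'E'
from h import *
a=np.radians(-10); d=np.array([np.cos(a),np.sin(a)]); n=np.array([.6667,-.1732]); q=n-.166*d; print(q)
plan([(*q,.27,-10,-1),(*q,.27,-10,-1),(*q,.27,-10,-1),(*q,.197,-10,-1,36),(*q,.197,-10,-1),(*q,.197,-10,-1)])
E
```

```text
[ 0.50322191 -0.1443744 ]
rows 11 tilt 0.14
xyz [[-33.2,-12.2,16.7],[-32.9,-13.0,16.7],[-32.6,-13.8,16.7],[-32.3,-14.5,16.7],[0.0,-0.0,0.0],[0.0,-0.0,0.0],[0.0,-0.0,24.3],[0.0,-0.0,24.4],[0.0,-0.0,24.3],[0.0,-0.0,0.0],[0.0,-0.0,0.0]]
rot [[0,0,-0.024],[0,0,-0.024],[0,0,-0.024],[0,0,-0.025],[0,0,0.0],[0,0,0.0],[0,0,0.0],[0,0,0.0],[0,0,0.0],[0,0,0.0],[0,0,0.0]] g [-1, -1, -1, -1, -1, -1, -1, -1, -1, -1, -1]
```

Request:
apply_moves(xyz=[[-33.2,-12.2,16.7],[-32.9,-13,16.7],[-32.6,-13.8,16.7],[-32.3,-14.5,16.7],[0,0,0],[0,0,24.3],[0,0,24.4],[0,0,24.3],[0,0,0],[0,0,0]], rot=[[0,0,-0.024],[0,0,-0.024],[0,0,-0.024],[0,0,-0.025],[0,0,0],[0,0,0],[0,0,0],[0,0,0],[0,0,0],[0,0,0]], gripper=[-1,-1,-1,-1,-1,-1,-1,-1,-1,-1])

```text
clock: 62.32
ee_pos: [0.5051, -0.1453, 0.199]
tcp_rot: [3.129, -0.273, 0.002]
contact_force: [0.2, 0.2, -1.4]
width: 0.0182
grip_force: 78.9
```

```bash
python3 - <<'E'
from h import *
st()
a=np.radians(-10); d=np.array([np.cos(a),np.sin(a)]); n=np.array([.6667,-.1732]); q=n-.106*d
plan([(*q,.196,-10,-1,10)])
E
```

```text
62.33 [ 0.5051 -0.1453  0.199 ] -9.98 w 0.0182 F [ 0.2  0.2 -1.4] M [0.04 0.03 0.01]
rows 6 tilt 0.07
xyz [[9.7,-0.1,0.5],[9.6,-0.1,0.5],[9.7,-0.1,0.5],[9.6,-0.1,0.5],[9.7,-0.1,0.5],[9.7,-0.1,0.5]]
rot [[0,0,0.0],[0,0,0.0],[0,0,0.0],[0,0,0.0],[0,0,0.0],[0,0,0.0]] g [-1, -1, -1, -1, -1, -1]
```

Request:
apply_moves(xyz=[[9.7,-0.2,0.5],[9.7,-0.2,0.5],[9.7,-0.2,0.5],[9.7,-0.2,0.5],[9.7,-0.2,0.5],[9.7,-0.2,0.5],[0,0,0]], rot=[[0,0,0],[0,0,0],[0,0,0],[0,0,0],[0,0,0],[0,0,0],[0,0,0]], gripper=[-1,-1,-1,-1,-1,-1,-1])

```text
clock: 63.2
ee_pos: [0.5625, -0.1542, 0.1949]
tcp_rot: [-3.13, 0.273, 0.0]
contact_force: [-0.6, -0.1, -1.7]
width: 0.0183
grip_force: 78.9
```

Request:
apply_moves(xyz=[[0.26,-7.4,0],[0.26,-7.4,0],[0.26,-7.4,0],[0.26,-7.4,0],[0.26,-7.4,0],[0,0,0],[0,0,0]], rot=[[0,0,0.07],[0,0,0.069],[0,0,0.069],[0,0,0.069],[0,0,0.07],[0,0,0],[0,0,0]], gripper=[-1,-1,-1,-1,-1,-1,-1])

```text
clock: 64.08
ee_pos: [0.5744, -0.1198, 0.1952]
tcp_rot: [3.036, -0.808, 0.0]
contact_force: [-0.1, -2.8, -1.8]
width: 0.0184
grip_force: 78.9
```

```bash
python3 - <<'E'
from h import *
st(np.array([.6667,-.1732]))
E
```

```text
64.08 [ 0.5744 -0.1198  0.1952] -29.81 w 0.0184 F [-0.1 -2.8 -1.8] M [-0.41 -0.06 -0.16]
jaw-nut mm [-0.5  0.3]
```

Request:
apply_moves(xyz=[[0.2,6.7,0],[0.2,6.7,0],[0.2,6.7,0],[0,0,0],[-10,0,0],[-10,0,0],[-10.5,0,0],[-10.5,0,0],[-10.5,0,0],[-10.5,0,0],[0,0,-31.4],[0,0,-31.4]], rot=[[0,0,-0.063],[0,0,-0.063],[0,0,-0.064],[0,0,0],[0,0,0],[0,0,0],[0,0,0],[0,0,0],[0,0,0],[0,0,0],[0,0,0],[0,0,0]], gripper=[-1,-1,-1,-1,-1,-1,-1,-1,-1,-1,-1,-1])

```text
clock: 65.58
ee_pos: [0.5068, -0.1173, 0.2584]
tcp_rot: [-3.098, 0.518, 0.002]
contact_force: [1.0, 0.8, -1.9]
width: 0.0184
grip_force: 78.9
```

Request:
apply_moves(xyz=[[27,17,-20],[27,17,-20],[27,17,-20],[27,17,-20],[0,0,0],[0,0,0]], rot=[[0,0,0],[0,0,0],[0,0,0],[0,0,0],[0,0,0],[0,0,0]], gripper=[-1,-1,-1,-1,-1,-1])

```text
clock: 66.32
ee_pos: [0.5866, -0.2164, 0.337]
tcp_rot: [-3.098, 0.518, 0.003]
contact_force: [0.4, 0.7, -2.1]
width: 0.0181
grip_force: 79.0
```

```bash
python3 - <<'E'
from h import *
st(); w,T=nuts("w18"); np.save("w18T.npy",T); C["wrist"]["hand_eye"]=imaging.calibration("wrist")["hand_eye"]
hsv=cv2.cvtColor(w,cv2.COLOR_BGR2HSV)
print(proj([[*NL,.18],[*NR,.18]],"wrist",T))
for nm,n in(("L",np.array([.6674,-.1737])),("R",np.array([.6316,-.298]))):
    print(nm)
    for z in(.170,.175):
        ring(w,T,n,z,r0=.027)
E
```

```text
66.33 [ 0.5866 -0.2164  0.337 ] -18.99 w 0.0181 F [ 0.4  0.7 -2.1] M [ 0.    0.05 -0.  ]
L [190.8 129.1] 172 [(0.168, 52.9, 0.0307), (0.172, 52.1, 0.0295), (0.175, 51.5, 0.0286), (0.202, 43.4, 0.0205)] axis 22.1
[[227.15984892 142.83686591]
 [406.04707785 133.29763834]]
L
yel 106 median 52.7 range [44.6 99. ] r [0.0272 0.0337]
yel 99 median 49.8 range [43.4 98.8] r [0.0271 0.0337]
R
white 218 median 47.8 range [21.7 93.2] r [0.0272 0.0309]
white 218 median 47.8 range [21.7 93.2] r [0.0272 0.0309]
```

Left done: about 50–51°, and its red line is fully covered. Now I'll measure the mat and lay the spanner back.

```bash
python3 - <<'E'
from h import *
w=cv2.imread("pics/top0.png"); m=(w.max(2)<45).astype(np.uint8); m[:265]=0; m[325:]=0; m[:,:355]=0; m[:,470:]=0
m=cv2.morphologyEx(m,cv2.MORPH_CLOSE,np.ones((5,5)))
k,l,s_,ce=cv2.connectedComponentsWithStats(m); i=1+np.argmax(s_[1:,4]); ys,xs=np.nonzero(l==i)
print("mat top0",cv2.minAreaRect(onplane(np.c_[xs,ys],.004,"top")[:,:2].astype(np.float32)*1000))
w=cv2.imread("pics/w12.png"); T=np.load("w12T.npy")
print("mat corners w12",onplane([[258,245],[353,241],[347,5],[233,5]],.004,"wrist",T)[:,:2].round(4).tolist())
E
```

```text
mat top0 ((429.4591979980469, -185.41175842285156), (108.02827453613281, 256.31146240234375), 3.217301368713379)
mat corners w12 [[0.3818, -0.3146], [0.4893, -0.31], [0.4779, -0.0742], [0.3685, -0.0742]]
```

```bash
python3 - <<'E'
from h import *
x,y=.431,-.2124
plan([(.5,-.24,.3,30,-1),(x,y,.25,93.2,-1),(x,y,.25,93.2,-1),(x,y,.07,93.2,-1,45),(x,y,.07,93.2,-1),(x,y,.07,93.2,-1)])
E
```

```text
rows 21 tilt 0.13
xyz [[-12.3,8.4,6.1],[-13.4,6.7,6.2],[-14.2,4.6,6.1],[-14.8,2.6,6.2],[-14.9,0.4,6.1],[-14.8,-1.6,6.1],[-6.6,-8.4,7.1],[-5.1,-9.2,7.2],[-3.7,-10.0,7.1],[-2.0,-10.4,7.2],[-0.4,-10.7,7.1],[1.3,-10.5,7.2]]
rot [[0,0,-0.142],[0,0,-0.143],[0,0,-0.142],[0,0,-0.143],[0,0,-0.142],[0,0,-0.143],[0,0,-0.158],[0,0,-0.157],[0,0,-0.158],[0,0,-0.157],[0,0,-0.158],[0,0,-0.157]] g [-1, -1, -1, -1, -1, -1, -1, -1, -1, -1, -1, -1]
xyz [[2.9,-10.2,7.1],[-0.0,-0.0,0.0],[-0.0,-0.0,36.0],[-0.0,-0.0,36.0],[-0.0,-0.0,36.0],[-0.0,-0.0,36.0],[-0.0,-0.0,36.0],[-0.0,-0.0,0.0],[-0.0,-0.0,0.0]]
rot [[0,0,-0.158],[0,0,0.0],[0,0,0.0],[0,0,0.0],[0,0,0.0],[0,0,0.0],[0,0,0.0],[0,0,0.0],[0,0,0.0]] g [-1, -1, -1, -1, -1, -1, -1, -1, -1]
```

Request:
apply_moves(xyz=[[-12.3,8.4,6.1],[-13.4,6.7,6.2],[-14.2,4.6,6.1],[-14.8,2.6,6.2],[-14.9,0.4,6.1],[-14.8,-1.6,6.1],[-6.6,-8.4,7.1],[-5.1,-9.2,7.2],[-3.7,-10,7.1],[-2,-10.4,7.2],[-0.4,-10.7,7.1],[1.3,-10.5,7.2]], rot=[[0,0,-0.142],[0,0,-0.143],[0,0,-0.142],[0,0,-0.143],[0,0,-0.142],[0,0,-0.143],[0,0,-0.158],[0,0,-0.157],[0,0,-0.158],[0,0,-0.157],[0,0,-0.158],[0,0,-0.157]], gripper=[-1,-1,-1,-1,-1,-1,-1,-1,-1,-1,-1,-1])

```text
clock: 67.88
ee_pos: [0.4408, -0.2159, 0.2575]
tcp_rot: [-2.325, -2.112, 0.001]
contact_force: [-0.8, -1.1, -1.3]
width: 0.0186
grip_force: 78.9
```

Request:
apply_moves(xyz=[[2.9,-10.2,7.1],[0,0,0],[0,0,36],[0,0,36],[0,0,36],[0,0,36],[0,0,36],[0,0,0],[0,0,0]], rot=[[0,0,-0.158],[0,0,0],[0,0,0],[0,0,0],[0,0,0],[0,0,0],[0,0,0],[0,0,0],[0,0,0]], gripper=[-1,-1,-1,-1,-1,-1,-1,-1,-1])

```text
clock: 69.0
ee_pos: [0.433, -0.2134, 0.0721]
tcp_rot: [2.159, 2.281, 0.001]
contact_force: [0.8, -0.5, -1.4]
width: 0.0185
grip_force: 78.8
```

```bash
python3 - <<'E'
from h import *
st(); plan([(.431,-.2124,.0225,93.2,-1,16)])
E
```

```text
69.0 [ 0.433  -0.2134  0.0721] 93.14 w 0.0185 F [ 0.8 -0.5 -1.4] M [-0.06  0.01  0.02]
rows 4 tilt 0.07
xyz [[0.3,-0.5,12.4],[0.3,-0.5,12.4],[0.3,-0.4,12.4],[0.2,-0.5,12.4]]
rot [[0,0,-0.0],[0,0,-0.001],[0,0,0.0],[0,0,-0.0]] g [-1, -1, -1, -1]
```

Request:
apply_moves(xyz=[[0,0,12.4],[0,0,12.4],[0,0,12.4],[0,0,12],[0,0,0],[0,0,0]], rot=[[0,0,0],[0,0,0],[0,0,0],[0,0,0],[0,0,0],[0,0,0]], gripper=[-1,-1,-1,-1,-1,-1])

```text
clock: 69.75
ee_pos: [0.432, -0.2131, 0.0216]
tcp_rot: [-2.158, -2.282, 0.0]
contact_force: [-0.9, -0.3, -2.0]
width: 0.018
grip_force: 79.0
```

Request:
apply_moves(xyz=[[0,0,1.3],[0,0,0],[0,0,0],[0,0,0],[0,0,0],[0,0,-15],[0,0,-40],[0,0,-50],[0,0,-50],[0,0,-50],[0,0,-50],[0,0,0]], rot=[[0,0,0],[0,0,0],[0,0,0],[0,0,0],[0,0,0],[0,0,0],[0,0,0],[0,0,0],[0,0,0],[0,0,0],[0,0,0],[0,0,0]], gripper=[-1,-1,0,0,0,0,0,0,0,0,0,0])

```text
clock: 71.25
ee_pos: [0.434, -0.2142, 0.2806]
tcp_rot: [2.152, 2.276, 0.004]
contact_force: [1.0, 0.6, 0.1]
width: 0.0432
grip_force: 0.0
```

```bash
python3 - <<'E'
from h import *
st()
plan([(.5,-.26,.30,93,0),(.59,-.31,.35,93,0),(.59,-.31,.35,93,0),(.59,-.31,.35,93,0)])
E
```

```text
71.25 [ 0.434  -0.2142  0.2806] 93.21 w 0.0432 F [1.  0.6 0.1] M [ 0.03 -0.02 -0.02]
rows 7 tilt 0.53
xyz [[-24.7,31.6,-9.7],[-24.7,31.7,-9.7],[-18.2,29.1,-16.7],[-18.2,29.1,-16.7],[-18.2,29.1,-16.6],[-0.0,0.0,-0.0],[-0.0,0.0,-0.0]]
rot [[0,0,0.002],[0,0,0.002],[0,0,-0.0],[0,0,-0.0],[0,0,-0.0],[0,0,-0.0],[0,0,-0.0]] g [0, 0, 0, 0, 0, 0, 0]
```

Request:
apply_moves(xyz=[[-24.7,31.6,-9.7],[-24.7,31.7,-9.7],[-18.2,29.1,-16.7],[-18.2,29.1,-16.7],[-18.2,29.1,-16.6],[0,30,0],[0,0,0],[0,0,0]], rot=[[0,0,0],[0,0,0],[0,0,0],[0,0,0],[0,0,0],[0,0,0],[0,0,0],[0,0,0]], gripper=[0,0,0,0,0,0,0,0])

```text
clock: 72.25
ee_pos: [0.6173, -0.3065, 0.3439]
tcp_rot: [-2.157, -2.281, 0.001]
contact_force: [0.0, 0.9, -0.8]
width: 0.0426
grip_force: 0.0
```

```bash
python3 - <<'E'
from h import *
C["wrist"]["hand_eye"]=imaging.calibration("wrist")["hand_eye"]; print(C["wrist"]["hand_eye"][:3,3])
st(); w,T=nuts("w19"); np.save("w19T.npy",T)
for nm,n in(("L",np.array([.6674,-.1737])),("R",np.array([.6316,-.298]))):
    hsv=cv2.cvtColor(w,cv2.COLOR_BGR2HSV); g=cv2.inRange(hsv,(0,0,120),(180,30,255)); u=proj([[*n,.222]],"wrist",T)[0]
    mm=np.zeros_like(g); cv2.circle(mm,tuple(u.astype(int)),18,255,-1); print(nm,u,"stub",onplane(cen(g&mm),.222,"wrist",T)[0].round(4),(g&mm).sum()//255)
    for z in(.170,.176): ring(w,T,n,z,r0=.026)
caps("top"); t=imaging.capture("top")
for l in("spanner","mat","amber_bottle","beaker","clamp_ring","tip_box","stopper","reagent_jar"):
    o=outline_of(l,"top"); print(l,o and (round(o[0]["score"],2),np.round(o[0]["extent"]),cen(o[0]["pixels"]).round(1)))
E
```

```text
[ 0.06921092  0.001307   -0.12911419]
72.25 [ 0.6173 -0.3065  0.3439] 93.22 w 0.0426 F [ 0.   0.9 -0.8] M [0.   0.02 0.  ]
L [433.6   5.8] 113 [(0.168, 48.4, 0.0338), (0.172, 48.3, 0.0322), (0.175, 48.2, 0.0311), (0.202, 47.4, 0.0208)] axis 36.1
R [361.3 186.4] 133 [(0.168, 47.3, 0.0269), (0.172, 48.8, 0.027), (0.175, 49.9, 0.0271), (0.202, 59.5, 0.0282)] axis 52.2
L [415.85469826  22.91280731] stub [ 0.6678 -0.1734  0.222 ] 819
yel 72 median 48.7 range [43.3 54.6] r [0.0288 0.0338]
white 119 median 50.9 range [34.4 66. ] r [0.0266 0.0301]
yel 101 median 48.3 range [43.  54.1] r [0.0269 0.0337]
white 119 median 50.9 range [34.4 66. ] r [0.0266 0.0301]
R [339.91384719 225.46798437] stub [ 0.6314 -0.2979  0.222 ] 521
yel 79 median 47.9 range [42.6 53.8] r [0.0261 0.0337]
red 7 median 55.0 range [54.4 55.7] r [0.0268 0.033 ]
white 47 median 89.6 range [83.6 94.7] r [0.0267 0.0308]
yel 80 median 50.3 range [44.8 55.8] r [0.0262 0.0337]
red 7 median 55.0 range [54.4 55.7] r [0.0268 0.033 ]
white 47 median 89.6 range [83.6 94.7] r [0.0267 0.0308]
top cap [227.5 199.2] 150 bench [0.6621 0.284  0.082 ] cell [0.6508 0.2768 0.124 ]
top cap [264.6 226.5] 158 bench [0.5918 0.1878 0.082 ] cell [0.5825 0.1833 0.124 ]
top cap [200.1 237.5] 159 bench [0.5624 0.3489 0.082 ] cell [0.554  0.3399 0.124 ]
spanner (0.67, array([367., 284., 426., 310.]), array([394.8, 294.4]))
mat (0.76, array([361., 274., 431., 320.]), array([393. , 293.7]))
amber_bottle (0.64, array([299., 154., 325., 184.]), array([312.8, 169.2]))
beaker (0.75, array([134., 231., 169., 260.]), array([152. , 244.6]))
clamp_ring (0.95, array([222., 306., 260., 346.]), array([240. , 323.7]))
tip_box (0.83, array([154., 289., 208., 326.]), array([180.9, 306.8]))
stopper (0.8, array([357., 178., 373., 193.]), array([361.4, 185.3]))
reagent_jar (0.39, array([222., 194., 241., 218.]), array([230.8, 204.4]))
```

Both pointers stand at the red lines (L 48.5°, R 48–50°), the bottles are in their cells and the bystanders are unmoved. A last check of the spanner on its mat.

Request:
apply_moves(xyz=[[5,-42,10],[5,-42,10],[5,-42,10],[5,-42,10],[0,0,0],[0,0,0]], rot=[[0,0,0],[0,0,0],[0,0,0],[0,0,0],[0,0,0],[0,0,0]], gripper=[0,0,0,0,0,0])

```text
clock: 73.55
ee_pos: [0.4502, -0.2968, 0.3057]
tcp_rot: [2.158, 2.281, 0.001]
contact_force: [0.2, -0.3, 0.6]
width: 0.043
grip_force: 0.0
```

```bash
python3 - <<'E'
from h import *
C["wrist"]["hand_eye"]=imaging.calibration("wrist")["hand_eye"]
st(); T=pose(); w=imaging.capture("wrist"); hsv=cv2.cvtColor(w,cv2.COLOR_BGR2HSV)
k,l,s_,ce=cv2.connectedComponentsWithStats(cv2.inRange(hsv,(0,150,40),(5,255,255))|cv2.inRange(hsv,(175,150,40),(180,255,255)))
for i in range(1,k):
    if s_[i,4]>500:
        ys,xs=np.nonzero(l==i); print("red",s_[i].tolist(),cv2.minAreaRect(onplane(np.c_[xs,ys],.028,"wrist",T)[:,:2].astype(np.float32)*1000))
for lab in("mat","reagent_jar","spanner"):
    o=outline_of(lab,"wrist")
    if o: ys,xs=np.nonzero(o[0]["pixels"]); print(lab,o[0]["score"],o[0]["extent"],cv2.minAreaRect(onplane(np.c_[xs,ys],.01,"wrist",T)[:,:2].astype(np.float32)*1000))
imaging.capture("side"); 
for lab in("reagent_jar","spanner","bottle_1"):
    for o in outline_of(lab,"side")[:3]: print("side",lab,round(o["score"],2),np.round(o["extent"]),cen(o["pixels"]).round(1))
E
```

```text
73.55 [ 0.4502 -0.2968  0.3057] 93.19 w 0.043 F [ 0.2 -0.3  0.6] M [ 0.04 -0.03 -0.03]
red [296, 95, 21, 100, 1959] ((435.30615234375, -244.430908203125), (20.234764099121094, 99.130615234375), 3.030519485473633)
red [581, 130, 59, 59, 2811] ((752.0067138671875, -241.07008361816406), (59.399234771728516, 60.35391616821289), 16.190505981445312)
mat 0.92 [246.7, 1.8, 357.6, 209.0] ((430.3296203613281, -210.95089721679688), (109.06949615478516, 208.6872100830078), 3.2021596431732178)
reagent_jar 0.88 [273.0, 270.5, 333.4, 360.5] ((442.68060302734375, -446.8278503417969), (75.99420928955078, 114.89859771728516), 1.2927052974700928)
spanner 0.86 [274.6, 0.0, 338.6, 195.4] ((430.27685546875, -201.05880737304688), (61.96207046508789, 189.99884033203125), 2.2354068756103516)
side reagent_jar 0.79 [410. 173. 437. 207.] [423.2 191.4]
side reagent_jar 0.37 [224. 266. 327. 344.] [278.2 306.5]
side spanner 0.66 [375. 215. 411. 259.] [395.  237.2]
side bottle_1 0.86 [248. 292. 270. 332.] [258.9 312.2]
side bottle_1 0.71 [222. 268. 325. 347.] [278.1 306.4]
side bottle_1 0.59 [232. 261. 257. 297.] [244.8 280. ]
```

```bash
python3 -c "
from bench import manip
print(manip.sign_off())"
```

```text
the job is handed in; nothing more can be done
None
```

I handed the job in with all steps done: three bottles upright in their own cells, the carousel a quarter turn on at its click, both nuts finger-tight then spannered to within about 0.03 rad of the red lines by camera, and the spanner flat on its mat, though I nudged the right nut back about 4° by fingers after overshooting its white line and viewed 15 pictures, one over the limit of 14.

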